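# Load the last egg and switch on the guarded egg cooker

### The job

Take the egg out of the egg cup and set it upright in the empty front ring of the egg cooker, letting it settle in the ring before you let go. Then lift the grey guard flap on the cooker's sloped panel all the way up so that it stays open, flip the small toggle underneath fully over to its left-hand (on) position, and lower the guard again until it is fully shut. Leave the two eggs already in the cooker, the egg cup and everything else standing where they are.

Things in the scene. Friction and masses are not known exactly. Their poses are not given: they have to be found in the camera images.
- cooker: Egg cooker, 150 x 270 mm, fixed to the worktop; origin at the centre of its underside, x to its back, y to its left, z up; its front (-x) faces the robot. Right half: round steel bowl, 152 mm wide, top at z = 54 mm, centre at (0, -65) mm, with three wire egg rings: the front one empty, two behind holding eggs. Left half: control box 108 mm wide, centred on y = 80 mm, with a sloped panel (point panel).
- cradle (a point): Where the underside of an egg comes to rest in the empty front ring, at (-40, -65) mm on the cooker; axes as the cooker's. The ring is 41 mm across outside, of 5 mm wire, its top 68.5 mm above the worktop. The rings behind are at (20, -30) and (20, -100) mm.
- guard (a joint): Angle of the grey guard flap about its hinge (axis along the cooker's y): 0 = shut, parallel to the panel; grows as the free front edge rises; stop at 2.0 rad. A stiff hinge keeps it where it is left (about 1 N at the tab moves it). It may start a little ajar.
- guard_hinge (a point): Middle of the guard's hinge line, 28 mm off the panel; axes turn with the flap: -x runs from hinge to tab, y along the hinge to the cooker's left, z out of the outer face. The flap is an upside-down box: plate 60 mm wide reaching 78 mm from the hinge, with 22 mm deep skirts at the sides and front edge, which stand towards the robot when it is open.
- guard_tab (a point): Grip point on the guard's pull tab, 105 mm from the hinge line; the tab is 14 mm wide (along the hinge), 8 mm thick and stands out from 78 to 113 mm from the hinge. With the guard shut the panel lies 27 mm below this point. Axes as guard_hinge.
- toggle (a joint): Angle of the toggle: 0 = fully right, towards the eggs (off); 1.0 rad = fully left (on), at its stop. It stays where it is left (about 2 N at its tip moves it). It may start up to 0.12 rad.
- toggle_tip (a point): Centre of the 8 mm ball at the tip of the steel toggle, 18 mm from its pivot. The toggle leans 0.5 rad to the right of the panel's normal at joint value 0 and 0.5 rad to the left at 1.0, swinging along the cooker's y.
- egg: The egg to load, rigid, 44 mm across and 56 mm tall, about 60 g, standing blunt end down in the egg cup; origin at its underside, z to its pointed end; widest 22 mm above its origin.
- egg_cup: White egg cup, loose, 46 mm foot, rim 41 mm across and 37 mm high; origin at the centre of its underside. The egg's underside sits 31 mm above the worktop. It may stand in any of four places to the right or left of the cooker, among the jars and the tin.
- egg_left: Egg already in the cooker's back left ring, same size; origin at its underside. To be left alone.
- egg_right: Egg already in the cooker's back right ring, same size; origin at its underside. To be left alone.
- spice_b: Spice jar, bystander, 41 mm across, 105 mm tall; origin at the centre of its underside.
- honey_jar: Honey jar, bystander, 63 mm across, 92 mm tall; origin at the centre of its underside.
- tin_tuna: Flat tin, bystander, 86 mm across, 40 mm tall; origin at the centre of its underside.
- panel (a point): Point on the surface of the cooker's sloped panel under the toggle; axes as the cooker's. The panel is 112 mm wide and 137 mm long and slopes at 40 degrees to the level, rising towards the back: from z = 25 mm at the cooker's front edge to z = 113 mm. The toggle's pivot is 4 mm off the panel here; the guard's hinge line lies 50 mm up-slope.
- egg_middle (a point): Middle of the egg's widest section, 22 mm above its underside; axes as the egg's. Seated in the ring it lies 22 mm above the point cradle.
There are look-alikes about, which are no part of the job. What is shaped like the egg but orange is not meant.

How it is judged:
By the outcome, as a careful person would: the job done as asked, in the order asked, and still so for the second after the job is handed in, with the robot touching nothing.
It also fails if it takes over 72 s, if anything falls off the work surface, if the arm or the gripper's body presses on something with over 40 N, if the wrist force passes 120 N, or if a joint passes its speed limit or range.

### The arm

A 7-joint arm with a two-finger parallel gripper is mounted at the origin on a cart in front of the work surface, level with it; the furniture and walls round the work are solid. World frame = base frame: x ahead of the robot, y to its left, z up, the work surface at z = 0. Lengths are in m, angles in rad, forces in N, time in s.
With the tool pointing down it reaches from about 0.4 to 0.75 m from the base axis. Payload 19.5 kg.
Tool frame: the origin (TCP) lies midway between the tips of the shut fingers; the grasp point (between the pads) lies ctrl.grip_point_offset behind it (ctrl.grip_point_offset is the distance from the TCP to the grasp point, in m); z points along the fingers, y is the line along which they close (so a half turn about z gives the same grasp; the last joint's range is limited). The gripper opens to 85 mm and grips with 20 to 120 N. Pads are 22 mm wide; open, the fingers measure 114 mm over their backs; the gripper's body (76 mm by 85 mm) begins 54 mm behind the grasp point. The pads swing forward as they close: fully open they stand 13 mm farther back than shut.
Start: joints at [-1.33, 0.707, -0.028, 1.485, 0.022, 0.951, -0.075], TCP at [0.16, 0.552, 0.231] pointing down, gripper open.
Joint ranges: [-2.71, 2.71], [-0.32, 2.16], [-1.57, 1.52], [0, 2.45], [-1.46, 4.6], [0, 2.02], [-2.83, 2.83]. Speed limits (rad/s): [1.89, 1.89, 2.57, 2.57, 3.01, 3.01, 3.01].

### API

Orientations are given as a unit quaternion [x, y, z, w].
In Python, from bench import sensors, grab_frame, camera_info, ctrl gives the robot as it stands.
- The arm moves only by the tool drive_tool, never from a script. Its argument "rows" is a list of rows, each a list of 2 entries, a list of its own where there are three numbers: the shift along the tool's x, y, z as a fraction of full scale, then the turn, a rotation vector about the tool's x, y, z as a fraction of full scale. In form: [[[x, y, z], [wx, wy, wz]], ...]. A call has 1 to 20 rows; each row is the pose to reach, as a shift and turn from the pose commanded when the call began, along the tool's axes at that moment, turning the shorter way round; what a row does not reach only later rows make up. Full scale, the value 1, is 0.8 m for a shift and 2 pi rad for a turn. A row lasts 1/10 s, in which the tool goes at most 50 mm and 8.59 degrees, less where a joint would pass 70% of its speed; a pose out of reach is approached as far as the arm can. A call with a number of a shift or a turn outside -1 to 1 is refused whole. A call with a gripper value outside its range is refused whole. "gripper" is the finger opening in mm, from 0 to 85.4, set as the call begins (left out, the last holds). The fingers move at their own pace and stop on an object; "squeeze" is the grip in N (left out, the last holds). Time passes only in rows, so rows that repeat a pose let the fingers close. It gives the time, the measured TCP pose, the force, the opening and the grip force at its end, in the units of the state.
- sensors.sense(): the state, without advancing time (a new reading comes with each control period).
- grab_frame(name): name is "scene" or "top" or "wrist"; returns the picture (480x640x3 uint8, red, green, blue); there is no depth.
- camera_info(name): a dict with "fx", "fy", "cx", "cy" (pixels), "camera_from_world" (4x4, takes a point from world to camera coordinates). Camera axes: x right, y up, looking along -z (the intrinsics and any distortion apply to the point x, -y, -z); pixel columns grow to the right and rows downward; lengths in m; the calibration is good to about 2 mm. A picture is of the moment at which its call begins: read the wrist's pose just before it. camera_info takes no time and is no camera call; for the wrist camera it gives the pose at the moment of the call.
- ctrl.sign_off(): hands the job in; it is judged then, once.
The state is a dict: "time": time; "qpos": joint angles; "dq": joint speeds; "effort": joint torques, N m; "eef_pos": TCP position; "orientation": TCP orientation; "ft_force": force on the tool from outside, world axes, zero at the start; "torque": the same for the moment, N m; "grip_width": finger opening in m; "gripper_force": force on a finger pad.
Only numpy, scipy, OpenCV 4.12 (cv2) and the standard library are available. Lean on these libraries where they do the work, as an engineer would, in place of code of your own. Each camera call takes 0.05 s, during which the arm holds its last target. There are 200 camera calls.

## Working session

There is one attempt and no reset: what is moved stays moved. The work goes in short steps, Python scripts to look and compute and a tool call to move; the robot and the scene stay as the last step left them, time stands still between calls to the robot, and variables do not carry over. Pictures are saved under pics/ and viewed, at most 10 in all, crops included, and the job is handed in when it is done.

Besides the shell and the picture viewer there is one more tool, called after "Call:" by a JSON object that holds its "op" and its "data", one argument or row to a line. drive_tool: Moves the arm, as the interface text tells. Its arguments: {"type":"object","properties":{"rows":{"type":"array"},"gripper":{"type":"number"},"squeeze":{"type":"number"}},"required":["rows"]}

```bash
mkdir -p pics; ls; python3 - <<'E'
from bench import sensors, grab_frame, camera_info, ctrl
import cv2,numpy as np
print(sensors.sense()); print(ctrl.grip_point_offset)
for n in("scene","top"):
    cv2.imwrite(f"pics/{n}0.png",grab_frame(n)[:,:,::-1]); i=camera_info(n); print(n,{k:np.round(v,4).tolist() if not isinstance(v,str) else v for k,v in i.items()})
E
```

```text
pics
{'time': 0.0, 'qpos': array([-1.32969193,  0.70710911, -0.02768712,  1.4850147 ,  0.0219689 ,
        0.95088122, -0.07549484]), 'dq': array([ 3.66451546e-04,  6.03076700e-04, -4.32798504e-05,  7.18431940e-04,
        5.58631047e-04,  1.09382209e-03,  2.84239072e-04]), 'effort': array([ 1.04064733e-03, -8.83201718e+01,  1.23482320e+00, -2.36156934e+01,
        1.68731360e-02,  6.68742199e-03, -1.26497544e-04]), 'eef_pos': array([0.16033905, 0.55191171, 0.23081961]), 'orientation': array([ 1.40911238e-01,  9.90022077e-01, -5.48549923e-04, -9.57438094e-05]), 'ft_force': array([-0.64357856, -0.51979738,  0.02563909]), 'torque': array([-0.02141591,  0.01456561,  0.02588687]), 'gripper_force': 0.0, 'grip_width': 0.08505677999521255}
0.0187
scene {'fx': 444.5867, 'fy': 444.5867, 'cx': 323.7134, 'cy': 235.9422, 'camera_from_world': [[-0.8318, -0.5545, 0.0245, 0.4264], [0.2558, -0.3439, 0.9035, -0.2111], [-0.4926, 0.7578, 0.4279, -0.9693], [0.0, 0.0, 0.0, 1.0]]}
top {'fx': 561.0385, 'fy': 561.0385, 'cx': 324.0414, 'cy': 241.6481, 'camera_from_world': [[0.0143, -0.9999, 0.0009, 0.0141], [0.9977, 0.0143, 0.066, -0.5288], [-0.066, -0.0001, 0.9978, -1.6047], [0.0, 0.0, 0.0, 1.0]]}
```

View pics/scene0.png

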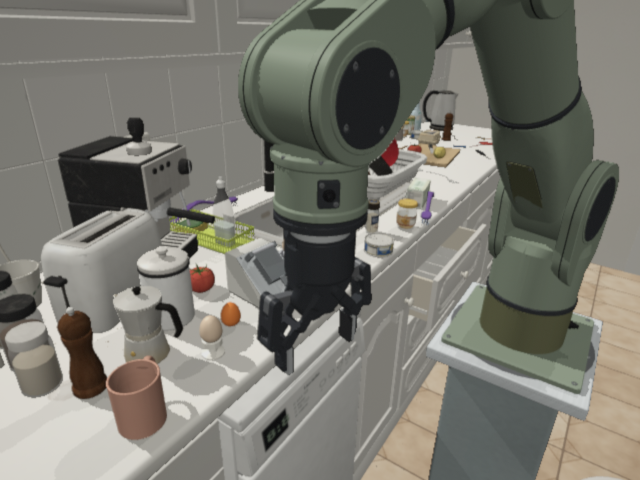

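View pics/top0.png

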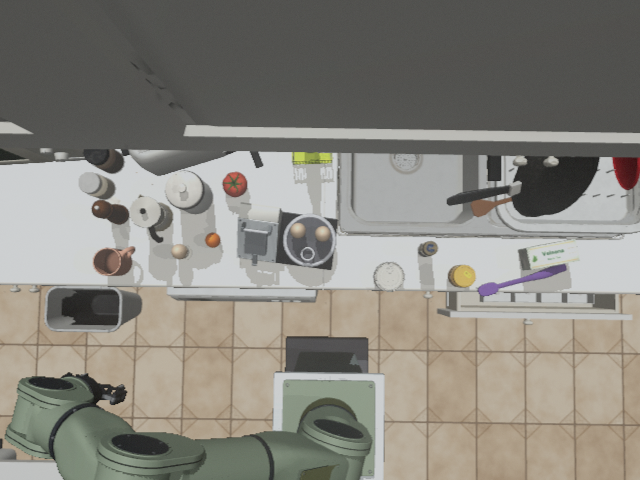

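The top view shows the egg in its cup at about (180,251), the orange decoy at (213,240), the bowl at (310,240) with the empty ring at (307,255), and the control box at (258,240). I'll enlarge that area and compute positions.

```bash
cat > h.py <<'E'
import numpy as np,cv2
from bench import sensors, grab_frame, camera_info, ctrl
from scipy.spatial.transform import Rotation as R
def pix2w(n,u,v,z,ci=None):
    c=ci or camera_info(n);T=np.array(c["camera_from_world"]);Rm=T[:3,:3];o=-Rm.T@T[:3,3]
    d=Rm.T@np.array([(u-c["cx"])/c["fx"],-(v-c["cy"])/c["fy"],-1.])
    return o+d*(z-o[2])/d[2]
def w2pix(n,p,ci=None):
    c=ci or camera_info(n);T=np.array(c["camera_from_world"]);q=T[:3,:3]@np.asarray(p)+T[:3,3]
    return np.array([c["cx"]+c["fx"]*q[0]/-q[2],c["cy"]-c["fy"]*q[1]/-q[2]])
def tool(p=None,rot=None):
    s=sensors.sense();return s["eef_pos"],R.from_quat(s["orientation"])
def move(p,rot,p0=None,r0=None):
    "fractions from current (or given) pose to TCP p, rotation rot"
    a,b=tool(); p0=a if p0 is None else p0; r0=b if r0 is None else r0
    return np.round(r0.inv().apply(np.asarray(p)-p0)/.8,4).tolist(),np.round((r0.inv()*rot).as_rotvec()/(2*np.pi),4).tolist()
E
python3 - <<'E'
from h import *
im=cv2.imread("pics/top0.png")
cv2.imwrite("pics/top0c.png",cv2.resize(im[195:285,160:350],None,fx=4,fy=4,interpolation=cv2.INTER_CUBIC))
print("egg",pix2w("top",180,251,.06),"bowl",pix2w("top",310,240,.054),"ring",pix2w("top",307,254.5,.0685))
print("orange",pix2w("top",213,240,.03))
E
```

```text
egg [0.49357562 0.42619824 0.06      ] bowl [0.53022272 0.0613854  0.054     ] ring [0.4884763  0.06875913 0.0685    ]
orange [0.52788306 0.34024295 0.03      ]
```

View pics/top0c.png

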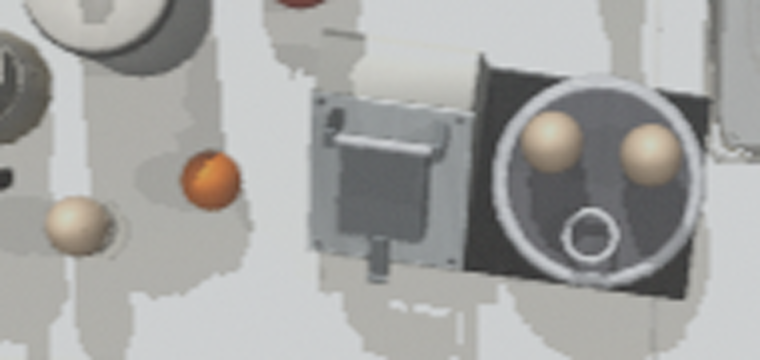

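The crop shows the egg at (79,226) and the orange decoy at (211,181). The bowl centre is at (598,180), the empty ring at (592,236), and the flap with its tab at (378,260). The cooker is yawed about -8°, and I'll use that for a close look above the egg.

```bash
python3 - <<'E'
from h import *
p,r=tool(); print(p, r.as_matrix().round(3).tolist()); print(move([.47,.426,.22],R.from_quat([.1409,.99,0,0])))
E
```

```text
[0.16040009 0.55192791 0.23088032] [[-0.96, 0.279, -0.0], [0.279, 0.96, -0.001], [-0.0, -0.001, -1.0]]
([-0.4156, -0.0432, 0.0137], [-0.0002, 0.0, -0.0])
```

Call:
{"op": "drive_tool", "data": {
  "rows": [
    [[-0.4156,-0.043,0.0137],[0,0,0]],
    [[-0.4156,-0.043,0.0137],[0,0,0]],
    [[-0.4156,-0.043,0.0137],[0,0,0]],
    [[-0.4156,-0.043,0.0137],[0,0,0]],
    [[-0.4156,-0.043,0.0137],[0,0,0]],
    [[-0.4156,-0.043,0.0137],[0,0,0]],
    [[-0.4156,-0.043,0.0137],[0,0,0]],
    [[-0.4156,-0.043,0.0137],[0,0,0]],
    [[-0.4156,-0.043,0.0137],[0,0,0]],
    [[-0.4156,-0.043,0.0137],[0,0,0]],
    [[-0.4156,-0.043,0.0137],[0,0,0]],
    [[-0.4156,-0.043,0.0137],[0,0,0]]
  ],
  "gripper": 65
}}

```text
time: 1.3
eef_pos: [0.4695, 0.4269, 0.2205]
orientation: [0.14, 0.99, 0.0, -0.0]
ft_force: [0.1, -1.1, 0.3]
grip_width: 0.065
gripper_force: 0.0
```

```bash
python3 - <<'E'
from h import *
p,r=tool(); print(p, r.as_quat())
ci=camera_info("wrist");im=grab_frame("wrist")[:,:,::-1]
T=np.array(ci["camera_from_world"]);print("cam",-T[:3,:3].T@T[:3,3],-T[2,:3]);np.save("w1.npy",T)
cv2.imwrite("pics/w1.png",im);cv2.imwrite("pics/s1.png",grab_frame("scene")[:,:,::-1]);cv2.imwrite("pics/t1.png",grab_frame("top")[:,:,::-1])
print(w2pix("wrist",[.4936,.4262,.053]),w2pix("wrist",[.4936,.4262,.087]))
E
```

```text
[0.46945061 0.42686712 0.22048372] [ 1.40367094e-01  9.90099529e-01  3.52542764e-05 -2.96302406e-05]
cam [0.4074464  0.44571853 0.36388203] [ 0.2467051  -0.07207842 -0.96640638]
[325.92048054 244.54241242] [326.69800448 257.60170359]
```

View pics/w1.png

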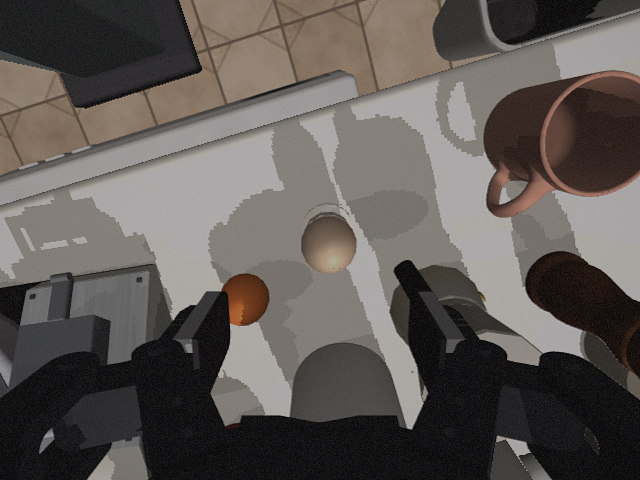

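The wrist picture shows the egg centred at (329,244), orange decoy at (245,300), and the moka pot's black handle tip at about (404,268), near the right finger. I'll triangulate the handle before descending.

```bash
python3 - <<'E'
from h import *
cw=camera_info("wrist");cs=camera_info("scene");ct=camera_info("top")
def P(c):
    K=np.array([[c["fx"],0,c["cx"]],[0,c["fy"],c["cy"]],[0,0,1]]);return K@np.diag([1,-1,-1])@np.array(c["camera_from_world"])[:3]
def tri(obs):
    A=[]
    for c,u,v in obs:
        M=P(c);A+= [u*M[2]-M[0],v*M[2]-M[1]]
    X=np.linalg.svd(np.array(A))[2][-1];X=X[:3]/X[3];return X.round(4),[np.round(w2pix(None,X,c),0).tolist() for c,_,_ in obs]
print("handle end",tri([(ct,159,240),(cw,404,268)]))
print("egg",tri([(ct,180,250.7),(cw,329,244)]))
print("orange",tri([(ct,212.7,240.2),(cw,245,300)]))
a=R.from_euler("z",-90+90,degrees=True)*R.from_matrix(np.diag([-1,1,-1]))
print(move([.4935,.428,.14],a), move([.4935,.428,.035],a))
E
```

```text
handle end (array([0.522 , 0.4803, 0.0763]), [[159.0, 240.0], [407.0, 269.0]])
egg (array([0.4948, 0.4286, 0.0503]), [[180.0, 251.0], [329.0, 244.0]])
orange (array([0.528 , 0.3417, 0.0287]), [[213.0, 240.0], [244.0, 299.0]])
([-0.0279, 0.01, 0.1005], [-0.0, 0.0, -0.0449]) ([-0.0279, 0.01, 0.2318], [-0.0, 0.0, -0.0449])
```

```bash
python3 - <<'E'
from h import *
a=R.from_euler("z",25,degrees=True)*R.from_matrix(np.diag([-1,1,-1]))
print(a.as_matrix().round(2).tolist(),a.as_quat())
for z in(.14,.033):print(move([.494,.428,z],a))
E
```

```text
[[-0.91, -0.42, 0.0], [-0.42, 0.91, 0.0], [-0.0, 0.0, -1.0]] [-0.21643961  0.97629601  0.          0.        ]
([-0.0285, 0.0102, 0.1005], [-0.0, 0.0, -0.1144])
([-0.0285, 0.0102, 0.2343], [-0.0, 0.0, -0.1144])
```

Call:
{"op": "drive_tool", "data": {
  "rows": [
    [[-0.0285,0.0102,0.06],[0,0,-0.03]],
    [[-0.0285,0.0102,0.1],[0,0,-0.06]],
    [[-0.0285,0.0102,0.1],[0,0,-0.09]],
    [[-0.0285,0.0102,0.1],[0,0,-0.1144]],
    [[-0.0285,0.0102,0.1],[0,0,-0.1144]],
    [[-0.0285,0.0102,0.13],[0,0,-0.1144]],
    [[-0.0285,0.0102,0.16],[0,0,-0.1144]],
    [[-0.0285,0.0102,0.19],[0,0,-0.1144]],
    [[-0.0285,0.0102,0.215],[0,0,-0.1144]],
    [[-0.0285,0.0102,0.234],[0,0,-0.1144]],
    [[-0.0285,0.0102,0.234],[0,0,-0.1144]],
    [[-0.0285,0.0102,0.234],[0,0,-0.1144]]
  ],
  "gripper": 62
}}

```text
time: 2.65
eef_pos: [0.4945, 0.4281, 0.0337]
orientation: [-0.216, 0.976, 0.0, 0.0]
ft_force: [0.8, 0.2, 0.6]
grip_width: 0.0622
gripper_force: 0.0
```

Call:
{"op": "drive_tool", "data": {
  "rows": [
    [[0,0,0],[0,0,0]],
    [[0,0,0],[0,0,0]],
    [[0,0,0],[0,0,0]],
    [[0,0,0],[0,0,0]],
    [[0,0,0],[0,0,0]],
    [[0,0,0],[0,0,0]],
    [[0,0,0],[0,0,0]]
  ],
  "gripper": 35,
  "squeeze": 20
}}

```text
time: 3.35
eef_pos: [0.4946, 0.4284, 0.0341]
orientation: [-0.216, 0.976, 0.001, 0.001]
ft_force: [-0.9, 1.1, 7.3]
grip_width: 0.0425
gripper_force: 20.0
```

Call:
{"op": "drive_tool", "data": {
  "rows": [
    [[0,0,-0.01],[0,0,0]],
    [[0,0,-0.025],[0,0,0]],
    [[0,0,-0.05],[0,0,0]],
    [[0,0,-0.08],[0,0,0]],
    [[0,0,-0.12],[0,0,0]],
    [[0,0,-0.16],[0,0,0]],
    [[0,0,-0.2],[0,0,0]],
    [[0,0,-0.2],[0,0,0]]
  ]
}}

```text
time: 4.15
eef_pos: [0.4953, 0.4287, 0.1983]
orientation: [-0.216, 0.976, 0.002, 0.003]
ft_force: [0.1, 0.1, -0.9]
grip_width: 0.0429
gripper_force: 20.5
```

```bash
python3 - <<'E'
from h import *
s=sensors.sense();print(s["eef_pos"],s["grip_width"],s["gripper_force"])
w=grab_frame("wrist")[:,:,::-1];t=grab_frame("scene")[:,:,::-1]
cv2.imwrite("pics/w2.png",np.hstack([w[200:480,100:500],t[230:400,130:330].repeat(2,0).repeat(2,1)[:280]]))
a=R.from_euler("z",-8,degrees=True)*R.from_matrix(np.diag([-1,1,-1]))
for p in ([.45,.067,.2],[.4895,.068,.10],[.4895,.068,.063]):print(move(p,a))
E
```

```text
[0.49530853 0.4287483  0.19828125] 0.042918304260612605 20.502260327339172
([0.2407, -0.3853, -0.0076], [0.0001, 0.0002, 0.0916])
([0.1955, -0.4051, 0.1175], [0.0001, 0.0002, 0.0916])
([0.1956, -0.4051, 0.1637], [0.0001, 0.0002, 0.0916])
```

View pics/w2.png

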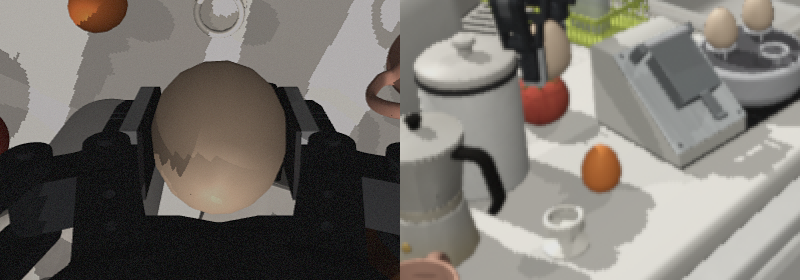

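The egg is held upright between the pads, and the empty cup still stands at about (562,225) in the right half. I'm moving to hover over the ring.

Call:
{"op": "drive_tool", "data": {
  "rows": [
    [[0.06,-0.1,-0.01],[0,0,0.02]],
    [[0.1,-0.2,-0.01],[0,0,0.04]],
    [[0.15,-0.3,-0.01],[0,0,0.06]],
    [[0.18,-0.36,-0.01],[0,0,0.08]],
    [[0.1955,-0.39,-0.01],[0,0,0.0916]],
    [[0.1955,-0.405,-0.01],[0,0,0.0916]],
    [[0.1955,-0.405,-0.01],[0,0,0.0916]],
    [[0.1955,-0.405,-0.01],[0,0,0.0916]],
    [[0.1955,-0.405,-0.01],[0,0,0.0916]],
    [[0.1955,-0.405,-0.01],[0,0,0.0916]],
    [[0.1955,-0.405,-0.01],[0,0,0.0916]],
    [[0.1955,-0.405,-0.01],[0,0,0.0916]],
    [[0.1955,-0.405,-0.01],[0,0,0.0916]]
  ]
}}

```text
time: 5.55
eef_pos: [0.4893, 0.0688, 0.2011]
orientation: [0.069, 0.998, -0.0, -0.0]
ft_force: [0.3, 0.1, -0.5]
grip_width: 0.0426
gripper_force: 20.6
```

```bash
python3 - <<'E'
from h import *
s=sensors.sense();print(s["eef_pos"],s["orientation"],s["grip_width"])
ci=camera_info("wrist");w=grab_frame("wrist")[:,:,::-1]
cv2.imwrite("pics/w3.png",w)
import pickle;pickle.dump(ci,open("w3.pkl","wb"))
for p in ([.4895,.068,.066],[.4895,.068,.0605]):print(w2pix("wrist",p,ci))
print(pix2w("top",307.5,253.6,.066),pix2w("scene",317.5,255,.0685))
E
```

```text
[0.48925956 0.06875469 0.20107365] [ 6.91700372e-02  9.97604881e-01 -1.34084863e-05 -8.09965935e-05] 0.0426172765197715
[316.78250613 225.90332954]
[316.82280916 224.14132933]
[0.49112492 0.06747546 0.066     ] [0.48745173 0.06921056 0.0685    ]
```

View pics/w3.png

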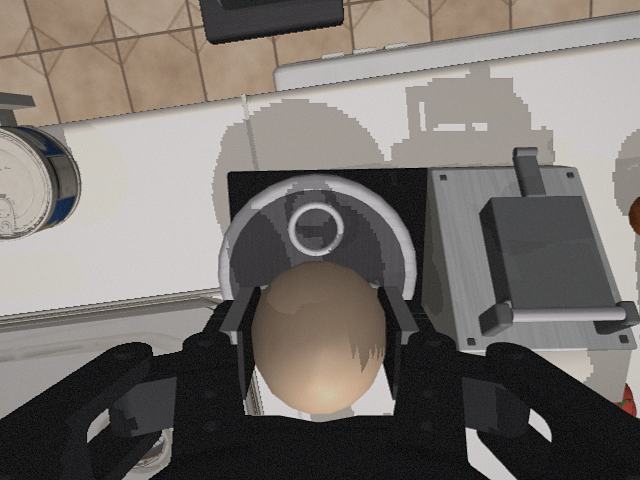

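The ring is centred at (316.5,228.7). The guard is nearly shut, with its tab tip at (525,152) and the hinge rod running from (510,316) to (622,312). From this I'll work out the ring offset, the cooker yaw and the hinge and tab geometry.

```bash
cat > geo.py <<'E'
from h import *
import pickle
from scipy.optimize import least_squares
ci=pickle.load(open("w3.pkl","rb"))
t=np.radians(40);U=np.array([np.cos(t),0,np.sin(t)]);N=np.array([-np.sin(t),0,np.cos(t)])
def cook(q,x):  # cooker->world
    yaw,ox,oy=x;c,s=np.cos(yaw),np.sin(yaw);return np.array([ox+c*q[0]-s*q[1],oy+s*q[0]+c*q[1],q[2]])
def panel(s,y):return np.array([-.075,y,.025])+s*U
def hinge(s,y):return panel(s+.05,y)+.028*N
def flap(s,y,g,d,lat=0,out=0): # point at d from hinge, guard angle g, out along outer normal
    a=-U*np.cos(g)+N*np.sin(g);n=N*np.cos(g)+U*np.sin(g)
    return hinge(s,y+lat)+d*a+out*n
E
cat > fit.py <<'E'
from geo import *
obs=[((-.04,-.065,.066),(316.5,228.7))]
def res(v):
    x=v[:3];s,y,g=v[3:]
    pr=[cook((-.04,-.065,.066),x),cook((-.075,.136,.025),x),cook((-.075,.03,.025),x)]
    ob=[(316.5,228.7),(579,168),(431,169.5)]
    e=[(w2pix(None,p,ci)-o)*[1,1] for p,o in zip(pr,ob)]
    e[1]*=[.3,1];e[2]*=[.3,1]
    e.append(w2pix(None,cook(hinge(s,y),x),ci)-[567,314])
    # plate front corners (outer face, 78 mm, +-30) and tab tip
    e.append(w2pix(None,cook(flap(s,y,g,.078,.030,.002),x),ci)-[579,197])
    e.append(w2pix(None,cook(flap(s,y,g,.078,-.030,.002),x),ci)-[480,203])
    e.append(w2pix(None,cook(flap(s,y,g,.113,0,.002),x),ci)-[525,150])
    return np.concatenate(e)
f=least_squares(res,[-.14,.539,.126,.06,.08,.05],loss="soft_l1")
x=f.x;print("yaw deg,ox,oy",np.degrees(x[0]),x[1:3],"s,y,g",x[3:]);print(res(x).round(1).reshape(-1,2).tolist())
print("ring",cook((-.04,-.065,.066),x[:3]),pix2w(None,316.5,228.7,.066,ci))
print("bowl",w2pix(None,cook((0,-.065,.054),x[:3]),ci))
np.save("x.npy",x)
p,r=tool()
a=R.from_euler("z",-8,degrees=True)*R.from_matrix(np.diag([-1,1,-1]))
rg=cook((-.04,-.065,.066),x[:3])
for z in (.1,.075,.063):print(move([rg[0],rg[1],z],a))
E
python3 fit.py
```

```text
yaw deg,ox,oy -6.825701011296776 [0.53896518 0.12723477] s,y,g [ 0.07138665  0.08002832 -0.01005044]
[[-0.1, 0.1], [-0.7, -0.8], [2.4, 0.4], [-1.3, 0.2], [1.3, -0.1], [9.4, -4.4], [-2.4, 4.8]]
ring [0.49152348 0.06744945 0.066     ] [0.49145777 0.06752504 0.066     ]
bowl [317.62186738 276.80054174]
([-0.003, -0.001, 0.1264], [-0.0, -0.0, 0.0001])
([-0.003, -0.001, 0.1576], [-0.0, -0.0, 0.0001])
([-0.003, -0.001, 0.1726], [-0.0, -0.0, 0.0001])
```

Call:
{"op": "drive_tool", "data": {
  "rows": [
    [[-0.003,-0.0013,0.03],[0,0,0]],
    [[-0.003,-0.0013,0.07],[0,0,0]],
    [[-0.003,-0.0013,0.11],[0,0,0]],
    [[-0.003,-0.0013,0.14],[0,0,0]],
    [[-0.003,-0.0013,0.155],[0,0,0]],
    [[-0.003,-0.0013,0.163],[0,0,0]],
    [[-0.003,-0.0013,0.167],[0,0,0]],
    [[-0.003,-0.0013,0.167],[0,0,0]],
    [[-0.003,-0.0013,0.167],[0,0,0]]
  ]
}}

```text
time: 6.5
eef_pos: [0.4918, 0.0667, 0.0681]
orientation: [0.07, 0.998, 0.0, 0.0]
ft_force: [0.2, -0.9, -0.1]
grip_width: 0.0426
gripper_force: 20.6
```

Call:
{"op": "drive_tool", "data": {
  "rows": [
    [[0,0,0.001],[0,0,0]],
    [[0,0,0.002],[0,0,0]],
    [[0,0,0.003],[0,0,0]],
    [[0,0,0.003],[0,0,0]],
    [[0,0,0.003],[0,0,0]]
  ]
}}

```text
time: 7.0
eef_pos: [0.4924, 0.0666, 0.0658]
orientation: [0.07, 0.998, 0.0, 0.001]
ft_force: [1.7, -1.6, 10.7]
grip_width: 0.0425
gripper_force: 21.3
```

Call:
{"op": "drive_tool", "data": {
  "rows": [
    [[-0.001,-0.001,0],[0,0,0]],
    [[-0.001,-0.001,0],[0,0,0]],
    [[-0.001,-0.001,0],[0,0,0]]
  ]
}}

```text
time: 7.3
eef_pos: [0.4927, 0.0659, 0.0655]
orientation: [0.07, 0.998, 0.0, 0.001]
ft_force: [1.3, 1.8, 6.6]
grip_width: 0.0428
gripper_force: 21.1
```

```bash
python3 - <<'E'
from h import *
w=grab_frame("wrist")[:,:,::-1];t=grab_frame("scene")[:,:,::-1];print(sensors.sense()["ft_force"])
cv2.imwrite("pics/w4.png",np.hstack([w[150:450,120:520],cv2.resize(t[200:300,250:383],(399,300),interpolation=cv2.INTER_CUBIC)]))
E
```

```text
[ 1.06800116 -0.42301459  7.56908522]
```

View pics/w4.png

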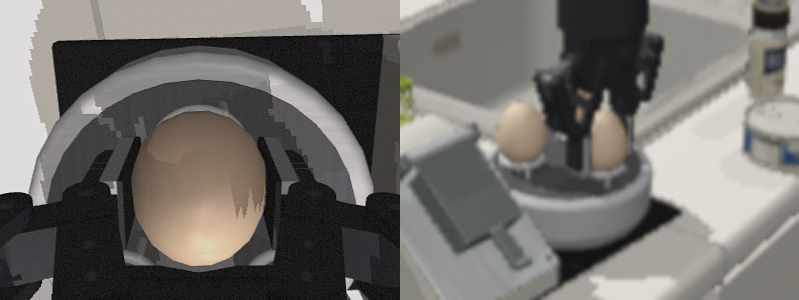

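The egg sits concentric over the ring with a bit of ring showing above it. The contact force is about 7 N with little sideways load, so it's resting in the ring and I can open gently.

Call:
{"op": "drive_tool", "data": {
  "rows": [
    [[0,0,0],[0,0,0]],
    [[0,0,0],[0,0,0]],
    [[0,0,0],[0,0,0]],
    [[0,0,0],[0,0,0]]
  ],
  "gripper": 47
}}

```text
time: 7.8
eef_pos: [0.4922, 0.0657, 0.0651]
orientation: [0.07, 0.998, -0.0, -0.0]
ft_force: [-0.1, -0.3, 0.3]
grip_width: 0.0469
gripper_force: 0.0
```

Call:
{"op": "drive_tool", "data": {
  "rows": [
    [[0,0,0],[0,0,0]],
    [[0,0,0],[0,0,0]],
    [[0,0,0],[0,0,0]],
    [[0,0,-0.02],[0,0,0]],
    [[0,0,-0.05],[0,0,0]],
    [[0,0,-0.1],[0,0,0]],
    [[0,0,-0.15],[0,0,0]],
    [[0,0,-0.18],[0,0,0]],
    [[0,0,-0.18],[0,0,0]],
    [[0,0,-0.18],[0,0,0]]
  ],
  "gripper": 62
}}

```text
time: 8.8
eef_pos: [0.4922, 0.0657, 0.2091]
orientation: [0.07, 0.998, -0.0, 0.0]
ft_force: [1.1, -0.5, -0.6]
grip_width: 0.0621
gripper_force: 0.0
```

```bash
python3 - <<'E'
from geo import *
import pickle
print(tool()[0])
ci=camera_info("wrist");w=grab_frame("wrist")[:,:,::-1];t=grab_frame("scene")[:,:,::-1];pickle.dump(ci,open("w5.pkl","wb"))
cv2.imwrite("pics/w5raw.png",w);cv2.imwrite("pics/t5raw.png",t)
cv2.imwrite("pics/w5.png",np.hstack([w[100:400,200:640][:,:],cv2.resize(t[210:310,215:335],(360,300),interpolation=cv2.INTER_CUBIC)]))
print([w2pix(None,cook((-.04,-.065,z),np.load("x.npy")[:3]),ci)-[200,100] for z in(.0605,.0825,.1165)])
E
```

```text
[0.49223645 0.06568266 0.20906446]
[array([120.11113594, 119.86119661]), array([120.19600335, 126.81546049]), array([120.35619761, 139.94221045])]
```

View pics/w5.png

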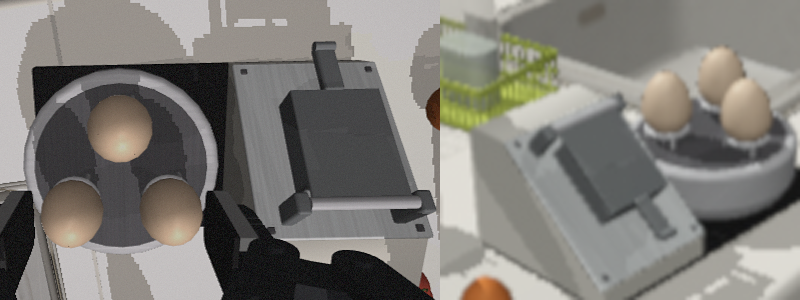

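The egg stands upright in the front ring next to the other two. The guard's plate front corners are at raw (494,192) and (581,189), the tab tip at (523,142), and the rod middle at (565,300). I'll refit the cooker and guard from both wrist views.

```bash
cat > fit2.py <<'E'
from geo import *
c3=pickle.load(open("w3.pkl","rb"));c5=pickle.load(open("w5.pkl","rb"))
def res(v):
    x=v[:3];s,y,g,o=v[3:];e=[]
    def a(q,c,ob,w=1.):e.append(w*(w2pix(None,cook(q,x),c)-ob))
    a((-.04,-.065,.066),c3,(316.5,228.7),2)
    for c,L,Rr,hm,pl,pr,tt in((c3,(431,169.5),(579,168),(567,314),(495,198),(579,197),(525,149)),(c5,(433,163),(576,162),(565,300.5),(494,192),(581,189),(523,142))):
        a((-.075,.136,.025),c,Rr,np.array([.3,1]));a((-.075,.026,.025),c,L,np.array([.3,1]))
        a(hinge(s,y),c,hm)
        a(flap(s,y,g,.078,.03,o),c,pr);a(flap(s,y,g,.078,-.03,o),c,pl);a(flap(s,y,g,.113,0,o),c,tt)
    e.append([(o-.002)*1000,0]);e.append([100*(y-.08)*5,0])
    return np.concatenate(e)
f=least_squares(res,[-.14,.539,.126,.07,.08,.05,.002],loss="soft_l1",f_scale=2)
x=f.x;print(np.degrees(x[0]),x[1:].round(4));print(f.fun.round(1).reshape(-1,2).tolist())
np.save("x2.npy",x);X=x[:3];s,y,g=x[3:6]
print("hinge",cook(hinge(s,y),X),"tab",cook(flap(s,y,g,.105),X),"panel",cook(panel(s,y),X))
# check in scene
for d in (.078,.113):print("scene",d,w2pix("scene",cook(flap(s,y,g,d),X)),(w2pix("scene",cook(flap(s,y,g,d),X))-[215,210])*3+[440,0])
print("scene hinge",(w2pix("scene",cook(hinge(s,y),X))-[215,210])*3+[440,0])
E
python3 fit2.py
```

```text
-6.912801379913582 [0.5389 0.1273 0.071  0.081  0.0202 0.0011]
[[0.1, -0.3], [-0.7, -0.6], [0.8, 0.5], [0.2, -0.5], [4.1, -1.6], [-3.2, -1.0], [0.8, 3.2], [-0.4, -0.3], [0.5, 1.5], [-0.2, 1.8], [-0.6, -0.9], [-2.7, -2.2], [1.5, 4.4], [-0.9, 0.0], [0.5, 0.0]]
hinge [0.54831909 0.20775452 0.12420792] tab [0.46713461 0.21759733 0.05835051] panel [0.52816252 0.2101983  0.0706193 ]
scene 0.078 [281.23393355 276.35655781] [638.70180066 199.06967343]
scene 0.113 [289.8518839  288.91200121] [664.55565171 236.73600362]
scene hinge [582.24596171 116.81947919]
```

```bash
cat > tgt.py <<'E'
from geo import *
x=np.load("x2.npy");X=x[:3];s,y,g=x[3:6]
def ori(tilt):return R.from_euler("z",X[0])*R.from_euler("y",-tilt,degrees=True)*R.from_matrix(np.diag([-1,1,-1]))
def tcp_for(pt,tilt,off=.0187):return pt+off*ori(tilt).apply([0,0,1])
def tab(gg,d=.107):return cook(flap(s,y,gg,d),X)
E
python3 - <<'E'
from tgt import *
o=ori(40);a=tcp_for(tab(g),40);pre=a-.09*o.apply([0,0,1])
print(pre,a,move(pre,o))
E
```

```text
[0.42009065 0.22330094 0.11171505] [0.47752098 0.21633808 0.04277105] ([0.1161, 0.1827, 0.1207], [-0.0011, -0.1113, -0.0029])
```

Call:
{"op": "drive_tool", "data": {
  "rows": [
    [[0.06,0.03,0],[0,0,0]],
    [[0.116,0.06,0],[-0.0003,-0.03,-0.0008]],
    [[0.116,0.11,0],[-0.0006,-0.05,-0.0015]],
    [[0.116,0.16,0],[-0.0011,-0.08,-0.0029]],
    [[0.116,0.1827,0.03],[-0.0011,-0.1113,-0.0029]],
    [[0.116,0.1827,0.06],[-0.0011,-0.1113,-0.0029]],
    [[0.116,0.1827,0.1],[-0.0011,-0.1113,-0.0029]],
    [[0.116,0.1827,0.1207],[-0.0011,-0.1113,-0.0029]],
    [[0.116,0.1827,0.1207],[-0.0011,-0.1113,-0.0029]],
    [[0.116,0.1827,0.1207],[-0.0011,-0.1113,-0.0029]],
    [[0.116,0.1827,0.1207],[-0.0011,-0.1113,-0.0029]],
    [[0.116,0.1827,0.1207],[-0.0011,-0.1113,-0.0029]]
  ],
  "gripper": 36
}}

```text
time: 10.1
eef_pos: [0.4361, 0.2964, 0.1771]
orientation: [0.068, 0.945, -0.057, 0.316]
ft_force: [0.9, -0.2, -0.7]
grip_width: 0.036
gripper_force: 0.0
```

```bash
python3 - <<'E'
from tgt import *
st=sensors.sense();print(st["eef_pos"],st["qpos"].round(2));o=ori(40);a=tcp_for(tab(g),40);print(move(a,o))
ci=camera_info("wrist");pickle.dump(ci,open("w6.pkl","wb"));w=grab_frame("wrist")[:,:,::-1]
cv2.imwrite("pics/w6.png",w)
for d in(.078,.113):print(w2pix(None,cook(flap(s,y,g,d),X),ci))
E
```

```text
[0.43607261 0.29635999 0.1771002 ] [-1.42  0.89  0.81  2.15 -0.52  0.    1.02]
([0.0511, -0.079, 0.179], [-0.0126, -0.0078, 0.0007])
[219.70649702 209.88827656]
[216.96658021 155.90327979]
```

View pics/w6.png

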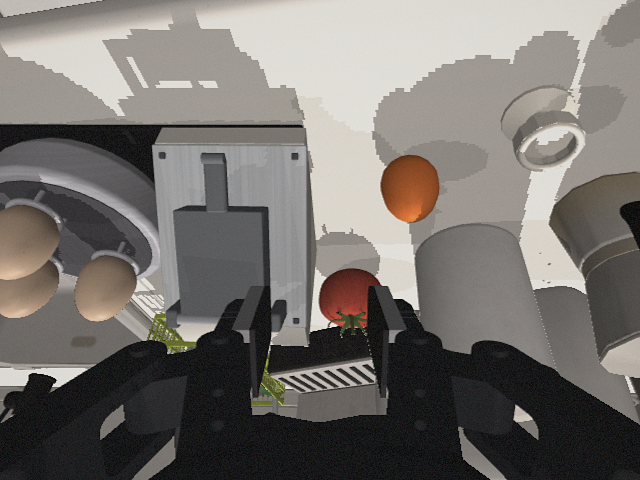

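The view shows the whole guard, with its tab from (216,155) to (217,208). However, the arm stopped short because joint 6 is at its zero limit. I'll identify the kinematics from the two recorded poses so I can plan a feasible tilt.

```bash
cat > fk.py <<'E'
import numpy as np,itertools
from scipy.spatial.transform import Rotation as R
from scipy.optimize import least_squares
def fk(q,sg,L):
    h,a,b,c=L
    z=np.array([0,0,1.]);y=lambda t:R.from_euler("y",t);Z=lambda t:R.from_euler("z",t)
    r=Z(sg[0]*q[0]+sg[4]);p=h*z
    r=r*y(q[1]);p=p+r.apply(a*z);r=r*Z(sg[1]*q[2])*y(q[3]);p=p+r.apply(b*z)
    r=r*Z(sg[2]*q[4])*y(q[5]);p=p+r.apply(c*z);r=r*Z(sg[3]*q[6]+sg[5]);return p,r
E
python3 - <<'E'
from fk import *
from bench import sensors
s=sensors.sense()
D=[([-1.32969193,.70710911,-.02768712,1.4850147,.0219689,.95088122,-.07549484],[.16033905,.55191171,.23081961],[.140911238,.990022077,-.000548549923,-.000095743]),(s["qpos"],s["eef_pos"],s["orientation"])]
import pickle;pickle.dump(D,open("D.pkl","wb"))
best=[]
for sg in itertools.product([1,-1],repeat=4):
    def res(v):
        e=[]
        for q,p,o in D:
            P,r=fk(q,list(sg)+[v[4],v[5]],v[:4]);e+=[(P-p),(r.inv()*R.from_quat(o)).as_rotvec()*.3]
        return np.concatenate(e)
    for o1 in(0,3.1):
      for o7 in(0,1.57,3.1,-1.57):
        f=least_squares(res,[.45,.4,.4,.3,o1,o7]);best.append((f.cost,sg,f.x.round(4)))
best.sort(key=lambda b:b[0])
for b in best[:4]:print(b)
E
```

```text
(np.float64(6.232737368499561e-05), (-1, -1, -1, -1), array([ 0.3241,  0.5343,  0.2782,  0.3342, -0.0495,  1.5264]))
(np.float64(6.232737368499625e-05), (-1, -1, -1, -1), array([ 0.3241,  0.5343,  0.2782,  0.3342, -0.0495,  1.5264]))
(np.float64(6.232737368500057e-05), (-1, -1, -1, -1), array([ 0.3241,  0.5343,  0.2782,  0.3342, -0.0495,  1.5264]))
(np.float64(6.23273736852043e-05), (-1, -1, -1, -1), array([ 0.3241,  0.5343,  0.2782,  0.3342, -0.0495,  1.5264]))
```

```bash
cat >> fk.py <<'E'
def fko(q,V):
    h,a,b,c,e1,e2,o1=V
    q=np.asarray(q);y=lambda t:R.from_euler("y",t);Z=lambda t:R.from_euler("z",t)
    r=Z(-q[0]+o1);p=np.array([0,0,h]);r=r*y(q[1])*Z(-q[2]);p=p+r.apply([e1,0,a]);r=r*y(q[3]);p=p+r.apply([e2,0,b])
    r=r*Z(-q[4])*y(q[5]);p=p+r.apply([0,0,c]);return p,r*Z(-q[6]+np.pi/2)
lo=np.array([-2.71,-.32,-1.57,0,-1.46,0,-2.83])+.04;hi=np.array([2.71,2.16,1.52,2.45,4.6,2.02,2.83])-.04
def ik(p,o,V,q0):
    def f(q):
        P,r=fko(q,V);return np.concatenate([(P-p)*10,(r.inv()*o).as_rotvec()*3])
    s=least_squares(f,np.clip(q0,lo+1e-3,hi-1e-3),bounds=(lo,hi),max_nfev=80);return s.x,s.cost
E
cat > plan.py <<'E'
from fk import *;from tgt import *
import pickle
D=pickle.load(open("D.pkl","rb"))
def res(v):
    e=[]
    for q,p,o in D:
        P,r=fko(q,v);e+=[(P-p),(r.inv()*R.from_quat(o)).as_rotvec()*.3]
    return np.concatenate(e+[(v[4:7])*.05,(v[1:2]-v[2:3])*.01])
f=least_squares(res,[.33,.4,.4,.3,0,0,0]);V=f.x;print("V",V.round(4),np.abs(f.fun).max())
np.save("V.npy",V)
rng=np.random.default_rng(0)
def T(tau):
    pt=cook(panel(s,y)+.018*N,X);return [("tab0",tcp_for(tab(g),tau)),("tab1",tcp_for(tab(1.0),tau)),("tab2",tcp_for(tab(2.0),tau)),("tog",tcp_for(pt,tau,.008))]
for tau in(0,15,25,35):
    for n,p in T(tau):
        sols=[]
        for k in range(25):
            q,c=ik(p,ori(tau),V,rng.uniform(lo,hi))
            if c<1e-4:sols.append(q)
        sols=np.array(sols)
        print(tau,n,len(sols),"" if not len(sols) else sols[np.argsort(np.abs(sols[:,2]))][:3].round(2).tolist())
E
python3 plan.py
```

```text
V [ 0.3379  0.5959  0.3067  0.4039 -0.0634  0.0232 -0.0346] 0.010538212643100592
0 tab0 8 [[-0.42, 0.94, -0.12, 1.9, 0.3, 0.32, 0.71], [-0.38, 0.95, -0.22, 1.9, 0.54, 0.36, 0.46], [-0.33, 0.96, -0.33, 1.9, 0.72, 0.41, 0.28]]
0 tab1 9 [[-0.5, 0.75, 0.01, 1.85, -0.02, 0.54, 1.01], [-0.51, 0.75, 0.03, 1.85, -0.04, 0.54, 1.04], [-0.45, 0.75, -0.09, 1.85, 0.12, 0.54, 0.86]]
0 tab2 13 [[-0.42, 0.72, -0.01, 1.56, 0.01, 0.86, 1.06], [-0.44, 0.72, 0.04, 1.56, -0.03, 0.86, 1.1], [-0.51, 0.72, 0.21, 1.56, -0.18, 0.88, 1.25]]
0 tog 14 [[-0.48, 0.9, 0.13, 1.73, -0.2, 0.53, 1.26], [-0.36, 0.9, -0.15, 1.73, 0.24, 0.53, 0.83], [-0.25, 0.93, -0.42, 1.73, 0.6, 0.62, 0.46]]
15 tab0 11 [[-0.6, 0.95, 0.02, 2.17, 2.46, 0.23, -1.56], [-0.56, 0.95, -0.08, 2.17, 2.22, 0.29, -1.33], [-0.51, 0.96, -0.2, 2.17, 2.04, 0.38, -1.17]]
15 tab1 10 [[-0.62, 0.72, -0.01, 2.11, 1.0, 0.21, -0.12], [-0.65, 0.72, 0.05, 2.11, 0.88, 0.17, 0.02], [-0.7, 0.73, 0.18, 2.11, 0.39, 0.12, 0.52]]
15 tab2 14 [[-0.54, 0.64, 0.05, 1.83, 0.27, 0.47, 0.75], [-0.48, 0.64, -0.08, 1.83, 0.44, 0.5, 0.57], [-0.46, 0.64, -0.12, 1.83, 0.48, 0.51
[... 369 characters left out ...]
0.72, 0.76, -0.02, 2.28, 2.11, 0.39, -1.35], [-0.75, 0.76, 0.03, 2.28, 2.18, 0.36, -1.41]]
25 tab2 10 [[-0.67, 0.63, 0.13, 2.01, 0.9, 0.24, 0.05], [-0.74, 0.64, 0.27, 2.01, 0.55, 0.17, 0.42], [-0.74, 0.64, 0.29, 2.01, 0.5, 0.17, 0.47]]
25 tog 13 [[-0.66, 0.92, 0.11, 2.2, 2.58, 0.36, -1.71], [-0.69, 0.92, 0.18, 2.2, 2.73, 0.34, -1.85], [-0.69, 0.92, 0.19, 2.2, 2.75, 0.33, -1.87]]
35 tab0 0 
35 tab1 0 
35 tab2 9 [[-0.62, 0.68, -0.18, 2.19, 1.85, 0.57, -1.02], [-0.8, 0.68, 0.21, 2.19, 2.14, 0.32, -1.28], [-0.54, 0.69, -0.37, 2.19, 1.78, 0.7, -0.97]]
35 tog 14 [[-0.72, 1.03, 0.0, 2.37, 2.53, 0.81, -1.83], [-0.75, 1.03, 0.07, 2.37, 2.6, 0.78, -1.89], [-0.69, 1.03, -0.08, 2.37, 2.46, 0.85, -1.76]]
```

The flipped-wrist branch reaches the toggle at 25–35° tilt, and a vertical tool is enough for opening the guard. So I'm returning to vertical above the tab.

```bash
python3 - <<'E'
from tgt import *
o=ori(0);a=tcp_for(tab(g),0);print(a,move(a+[0,0,.1],o),move(a+[-.05,0,.15],o))
E
```

```text
[0.46558824 0.21778481 0.03839608] ([-0.0087, -0.0884, 0.0756], [-0.0119, 0.1033, -0.0039]) ([0.0029, -0.1026, -0.0109], [-0.0119, 0.1033, -0.0039])
```

Call:
{"op": "drive_tool", "data": {
  "rows": [
    [[0,-0.02,-0.01],[-0.003,0.025,-0.001]],
    [[0,-0.05,-0.01],[-0.006,0.05,-0.002]],
    [[0.003,-0.08,-0.01],[-0.009,0.075,-0.003]],
    [[0.003,-0.1026,-0.01],[-0.0119,0.1033,-0.0039]],
    [[0.003,-0.1026,-0.01],[-0.0119,0.1033,-0.0039]],
    [[0.003,-0.1026,-0.01],[-0.0119,0.1033,-0.0039]],
    [[0.003,-0.1026,-0.01],[-0.0119,0.1033,-0.0039]],
    [[0.003,-0.1026,-0.01],[-0.0119,0.1033,-0.0039]],
    [[0.003,-0.1026,-0.01],[-0.0119,0.1033,-0.0039]],
    [[0.003,-0.1026,-0.01],[-0.0119,0.1033,-0.0039]]
  ],
  "gripper": 40
}}

```text
time: 11.15
eef_pos: [0.4159, 0.2163, 0.1877]
orientation: [0.061, 0.998, -0.0, -0.001]
ft_force: [0.3, -0.5, 0.7]
grip_width: 0.0404
gripper_force: 0.0
```

```bash
cat > rec.py <<'E'
from tgt import *
st=sensors.sense();D=pickle.load(open("D.pkl","rb"));D.append((st["qpos"],st["eef_pos"],st["orientation"]));pickle.dump(D,open("D.pkl","wb"))
print("t",round(st["time"],2),"pos",st["eef_pos"].round(4),"q",st["qpos"].round(2),"F",st["ft_force"].round(1),"w",round(st["grip_width"],4))
E
python3 - <<'E'
from rec import *
o=ori(0);a=tcp_for(tab(g),0);print(a);[print(move(a+[0,0,h],o)) for h in(.05,0)]
E
```

```text
t 11.15 pos [0.4159 0.2163 0.1877] q [-0.76  0.66  0.38  1.92 -0.4   0.64  1.32] F [ 0.3 -0.5  0.7] w 0.0404
[0.46558824 0.21778481 0.03839608]
([-0.0617, 0.0094, 0.1239], [-0.0001, -0.0004, -0.0002])
([-0.0619, 0.0094, 0.1864], [-0.0001, -0.0004, -0.0002])
```

Call:
{"op": "drive_tool", "data": {
  "rows": [
    [[-0.03,0.007,0.04],[0,0,0]],
    [[-0.0619,0.007,0.09],[0,0,0]],
    [[-0.0619,0.007,0.13],[0,0,0]],
    [[-0.0619,0.007,0.16],[0,0,0]],
    [[-0.0619,0.007,0.18],[0,0,0]],
    [[-0.0619,0.007,0.1864],[0,0,0]],
    [[-0.0619,0.007,0.1864],[0,0,0]],
    [[-0.0619,0.007,0.1864],[0,0,0]]
  ]
}}

```text
time: 11.95
eef_pos: [0.4661, 0.2156, 0.0394]
orientation: [0.062, 0.998, 0.0, -0.001]
ft_force: [0.3, -0.4, -0.3]
grip_width: 0.0404
gripper_force: 0.0
```

Call:
{"op": "drive_tool", "data": {
  "rows": [
    [[0,0,0],[0,0,0]],
    [[0,0,0],[0,0,0]],
    [[0,0,0],[0,0,0]],
    [[0,0,0],[0,0,0]],
    [[0,0,0],[0,0,0]],
    [[0,0,0],[0,0,0]]
  ],
  "gripper": 10,
  "squeeze": 20
}}

```text
time: 12.55
eef_pos: [0.4665, 0.2153, 0.0389]
orientation: [0.062, 0.998, 0.0, -0.001]
ft_force: [4.8, -0.1, 5.6]
grip_width: 0.0134
gripper_force: 24.1
```

```bash
python3 - <<'E'
from rec import *
# arc rows relative to current, tool axes
p,r=tool();off=p-tcp_for(tab(g),0);print("off",off.round(4))
for gg in np.linspace(g,2.04,19)[1:]:
    print(round(gg,2),move(tcp_for(tab(gg),0)+p-tcp_for(tab(g),0),r)[0])
E
```

```text
t 12.55 pos [0.4665 0.2153 0.0389] q [-0.61  0.95  0.21  1.88 -0.5   0.36  1.44] F [ 4.8 -0.1  5.6] w 0.0134
off [ 0.0009 -0.0025  0.0005]
0.13 [0.0088, -0.0, -0.0122]
0.24 [0.0161, -0.0, -0.0253]
0.36 [0.0219, -0.0, -0.0391]
0.47 [0.0262, -0.0, -0.0535]
0.58 [0.0288, -0.0, -0.0682]
0.69 [0.0297, -0.0, -0.0832]
0.81 [0.029, -0.0, -0.0982]
0.92 [0.0265, -0.0, -0.113]
1.03 [0.0225, 0.0, -0.1274]
1.14 [0.0168, 0.0, -0.1413]
1.25 [0.0096, 0.0001, -0.1545]
1.37 [0.001, 0.0001, -0.1668]
1.48 [-0.0089, 0.0001, -0.178]
1.59 [-0.02, 0.0002, -0.1881]
1.7 [-0.0322, 0.0002, -0.1969]
1.82 [-0.0453, 0.0003, -0.2042]
1.93 [-0.0591, 0.0003, -0.21]
2.04 [-0.0735, 0.0004, -0.2143]
```

Call:
{"op": "drive_tool", "data": {
  "rows": [
    [[0.0088,0,-0.0122],[0,0,0]],
    [[0.0161,0,-0.0253],[0,0,0]],
    [[0.0219,0,-0.0391],[0,0,0]],
    [[0.0262,0,-0.0535],[0,0,0]],
    [[0.0288,0,-0.0682],[0,0,0]],
    [[0.0297,0,-0.0832],[0,0,0]],
    [[0.029,0,-0.0982],[0,0,0]],
    [[0.0265,0,-0.113],[0,0,0]],
    [[0.0265,0,-0.113],[0,0,0]]
  ]
}}

```text
time: 13.45
eef_pos: [0.4451, 0.2179, 0.1305]
orientation: [0.062, 0.998, 0.001, -0.001]
ft_force: [-3.1, -1.9, -0.2]
grip_width: 0.013
gripper_force: 20.2
```

```bash
python3 - <<'E'
from rec import *
p,r=tool();f=[.0009,-.0025,.0005]
for gg in np.linspace(.92,2.04,11):
    print(round(gg,2),move(tcp_for(tab(gg),0)+f,ori(0))[0])
E
```

```text
t 13.45 pos [0.4451 0.2179 0.1305] q [-0.69  0.78  0.32  1.89 -0.45  0.54  1.38] F [-3.1 -1.9 -0.2] w 0.013
0.92 [-0.0006, 0.0, 0.0011]
1.03 [-0.0047, 0.0, -0.0133]
1.14 [-0.0103, 0.0001, -0.0271]
1.26 [-0.0175, 0.0001, -0.0403]
1.37 [-0.0261, 0.0001, -0.0525]
1.48 [-0.036, 0.0002, -0.0638]
1.59 [-0.0471, 0.0002, -0.0738]
1.7 [-0.0593, 0.0003, -0.0825]
1.82 [-0.0723, 0.0003, -0.0899]
1.93 [-0.0861, 0.0003, -0.0957]
2.04 [-0.1005, 0.0004, -0.0999]
```

Call:
{"op": "drive_tool", "data": {
  "rows": [
    [[-0.0047,0,-0.0133],[0,0,0]],
    [[-0.0103,0,-0.0271],[0,0,0]],
    [[-0.0175,0,-0.0403],[0,0,0]],
    [[-0.0261,0,-0.0525],[0,0,0]],
    [[-0.036,0,-0.0638],[0,0,0]],
    [[-0.0471,0,-0.0738],[0,0,0]],
    [[-0.0593,0,-0.0825],[0,0,0]],
    [[-0.0723,0,-0.0899],[0,0,0]],
    [[-0.0861,0,-0.0957],[0,0,0]],
    [[-0.099,0,-0.0995],[0,0,0]],
    [[-0.099,0,-0.0995],[0,0,0]],
    [[-0.099,0,-0.0995],[0,0,0]]
  ]
}}

```text
time: 14.65
eef_pos: [0.5229, 0.2084, 0.2079]
orientation: [0.062, 0.998, 0.0, -0.003]
ft_force: [-7.0, 2.4, 0.3]
grip_width: 0.0135
gripper_force: 21.1
```

Call:
{"op": "drive_tool", "data": {
  "rows": [
    [[-0.003,0,0],[0,0,0]],
    [[-0.003,0,0],[0,0,0]],
    [[-0.003,0,0],[0,0,0]]
  ]
}}

```text
time: 14.95
eef_pos: [0.5236, 0.2084, 0.2079]
orientation: [0.061, 0.998, 0.0, -0.005]
ft_force: [-19.8, 2.7, 9.0]
grip_width: 0.0133
gripper_force: 22.0
```

Call:
{"op": "drive_tool", "data": {
  "rows": [
    [[0,0,0],[0,0,0]],
    [[0,0,0],[0,0,0]],
    [[0,0,0],[0,0,0]],
    [[0,0,-0.02],[0,0,0]],
    [[0,0,-0.06],[0,0,0]],
    [[0.02,0,-0.1],[0,0,0]],
    [[0.07,0,-0.12],[0,0,0]],
    [[0.07,0,-0.12],[0,0,0]],
    [[0.07,0,-0.12],[0,0,0]]
  ],
  "gripper": 36
}}

```text
time: 15.85
eef_pos: [0.471, 0.2149, 0.305]
orientation: [0.061, 0.998, 0.001, -0.001]
ft_force: [1.0, 0.4, 0.5]
grip_width: 0.0362
gripper_force: 0.0
```

```bash
python3 rec.py; python3 plan.py | grep -E "^(V|25|35) "
python3 - <<'E'
from tgt import *
w=grab_frame("wrist")[:,:,::-1];ci=camera_info("wrist");pickle.dump(ci,open("w7.pkl","wb"));cv2.imwrite("pics/w7w.png",w)
t=grab_frame("scene")[:,:,::-1];cv2.imwrite("pics/w7s.png",t)
for gg in(1.9,2.0):
  for d in (.078,.113):print(gg,d,w2pix("scene",cook(flap(s,y,gg,d),X)),w2pix("wrist",cook(flap(s,y,gg,d),X)))
print("tip off/on",[w2pix("scene",cook(panel(s,y)+.004*N+.018*(np.cos(a)*N+np.sin(a)*np.array([0,1,0])),X)).round(1) for a in(-.5,.5)])
E
```

```text
t 15.85 pos [0.471  0.2149 0.305 ] q [-0.74  0.58  0.47  1.57 -0.29  1.07  1.25] F [1.  0.4 0.5] w 0.0362
V [ 0.3416  0.4778  0.265   0.288   0.0555 -0.005  -0.0313] 0.015348488831368412
25 tab0 11 [[-0.63, 0.97, 0.03, 2.2, 2.52, 0.45, -1.66], [-0.71, 0.98, 0.15, 2.2, 2.72, 0.39, -1.88], [-0.72, 0.98, 0.17, 2.2, 2.75, 0.39, -1.92]]
25 tab1 11 [[-0.68, 0.73, 0.07, 2.25, 2.17, 0.3, -1.31], [-0.81, 0.74, 0.26, 2.25, 2.54, 0.2, -1.69], [-0.85, 0.75, 0.33, 2.25, 2.75, 0.18, -1.91]]
25 tab2 17 [[-0.53, 0.63, -0.01, 1.98, 0.98, 0.31, 0.04], [-0.57, 0.63, 0.05, 1.98, 0.9, 0.28, 0.11], [-0.63, 0.63, 0.15, 1.98, 0.73, 0.24, 0.27]]
25 tog 14 [[-0.52, 0.89, -0.04, 2.07, 2.13, 0.34, -1.17], [-0.6, 0.89, 0.09, 2.07, 2.31, 0.26, -1.37], [-0.49, 0.9, -0.09, 2.07, 2.08, 0.37, -1.11]]
35 tab0 15 [[-0.68, 1.03, 0.01, 2.31, 2.53, 0.76, -1.78], [-0.66, 1.03, -0.02, 2.31, 2.51, 0.78, -1.75], [-0.75, 1.04, 0.11, 2.31, 2.62, 0.71, -1.89]]
35 tab1 13 [[-0.71, 0.78, -0.01, 2.37, 2.34, 0.62, -1.57], [-0.81, 0.79, 0.15, 2.37, 2.48, 0.55, -1.72], [-0.58, 0.79, -0.21, 2.37, 2.21, 0.73, -1.43]]
35 tab2 13 [[-0.6, 0.64, 0.01, 2.12, 1.87, 0.38, -0.91], [-0.64, 0.64, 0.07, 2.12, 1.89, 0.34, -0.94], [-0.69, 0.64, 0.15, 2.12, 1.93, 0.3, -0.99]]
35 tog 16 [[-0.6, 0.94, -0.01, 2.19, 2.44, 0.61, -1.56], [-0.59, 0.94, -0.02, 2.19, 2.42, 0.62, -1.54], [-0.66, 0.94, 0.08, 2.19, 2.52, 0.56, -1.66]]
1.9 0.078 [269.93080937 223.55303926] [322.06859772 307.35940264]
1.9 0.113 [273.54460014 211.34591085] [322.44253631 310.74014254]
2.0 0.078 [267.59780846 221.60930488] [322.11206511 319.26156597]
2.0 0.113 [270.07762623 208.53166452] [322.5159555  330.55117594]
tip off/on [array([275.4, 266.9]), array([270. , 269.6])]
```

The guard is against its stop, with the force rising to 20 N. Next I flip the wrist through a sideways lean in free space so the forward tilt becomes reachable.

```bash
cat >> tgt.py <<'E'
def ori2(a,b):return R.from_euler("z",X[0])*R.from_rotvec(np.radians([-a,-b,0]))*R.from_matrix(np.diag([-1,1,-1]))
E
python3 - <<'E'
from tgt import *
P=[.41,.213,.22]
for ab in((0,0),(15,0),(30,0),(30,15),(27,25)):print(ab,move(P,ori2(*ab)))
E
```

```text
(0, 0) ([0.0758, -0.0112, 0.1055], [-0.0, -0.0004, -0.0005])
(15, 0) ([0.0758, -0.0112, 0.1055], [0.0416, -0.0005, -0.0005])
(30, 0) ([0.0758, -0.0112, 0.1055], [0.0833, -0.0006, -0.0004])
(30, 15) ([0.0758, -0.0112, 0.1055], [0.0832, -0.0422, -0.0004])
(27, 25) ([0.0758, -0.0112, 0.1055], [0.0749, -0.07, -0.0004])
```

Call:
{"op": "drive_tool", "data": {
  "rows": [
    [[0.04,-0.0112,0.02],[0.02,0,0]],
    [[0.0758,-0.0112,0.05],[0.0416,0,0]],
    [[0.0758,-0.0112,0.08],[0.06,0,0]],
    [[0.0758,-0.0112,0.1055],[0.0833,0,0]],
    [[0.0758,-0.0112,0.1055],[0.0833,0,0]],
    [[0.0758,-0.0112,0.1055],[0.0833,0,0]],
    [[0.0758,-0.0112,0.1055],[0.0833,0,0]],
    [[0.0758,-0.0112,0.1055],[0.0833,0,0]]
  ]
}}

```text
time: 16.75
eef_pos: [0.4101, 0.2126, 0.2215]
orientation: [0.06, 0.964, -0.257, -0.017]
ft_force: [0.1, -0.6, 0.3]
grip_width: 0.0358
gripper_force: 0.0
```

```bash
python3 - <<'E'
from rec import *
P=[.41,.213,.20]
for ab in((30,0),(30,10),(30,20),(28,27)):print(ab,move(P,ori2(*ab)))
E
```

```text
t 16.75 pos [0.4101 0.2126 0.2215] q [-1.06  0.84  0.63  1.61 -0.05  1.15  0.94] F [ 0.1 -0.6  0.3] w 0.0358
(30, 0) ([0.0001, 0.0137, 0.0231], [0.0005, -0.0006, -0.0005])
(30, 10) ([0.0001, 0.0137, 0.0231], [0.0007, -0.0271, 0.0065])
(30, 20) ([0.0001, 0.0137, 0.0231], [0.0013, -0.0537, 0.0136])
(28, 27) ([0.0001, 0.0137, 0.0231], [-0.0037, -0.0723, 0.0186])
```

Call:
{"op": "drive_tool", "data": {
  "rows": [
    [[0,0.0137,0.0231],[0.0003,-0.014,0.003]],
    [[0,0.0137,0.0231],[0.0007,-0.0271,0.0065]],
    [[0,0.0137,0.0231],[0.001,-0.04,0.01]],
    [[0,0.0137,0.0231],[0.0013,-0.0537,0.0136]],
    [[0,0.0137,0.0231],[-0.001,-0.063,0.016]],
    [[0,0.0137,0.0231],[-0.0037,-0.0723,0.0186]],
    [[0,0.0137,0.0231],[-0.0037,-0.0723,0.0186]],
    [[0,0.0137,0.0231],[-0.0037,-0.0723,0.0186]]
  ]
}}

```text
time: 17.55
eef_pos: [0.4097, 0.2135, 0.1994]
orientation: [0.056, 0.941, -0.254, 0.215]
ft_force: [0.9, 0.4, 0.3]
grip_width: 0.0355
gripper_force: 0.0
```

```bash
python3 - <<'E'
from rec import *
print(R.from_quat(st["orientation"]).apply([0,0,1]))
P=[.42,.213,.18]
for ab in((28,27),(20,30),(10,30),(0,30)):print(ab,move(P,ori2(*ab)))
E
python3 plan.py|head -1
```

```text
t 17.55 pos [0.4097 0.2135 0.1994] q [-1.4   0.91  0.87  1.99  0.06  0.54  0.65] F [0.9 0.4 0.3] w 0.0355
[ 0.37671166 -0.50176917 -0.77866298]
(28, 27) ([-0.0011, 0.0132, 0.024], [-0.0001, -0.0003, 0.0004])
(20, 30) ([-0.0011, 0.0132, 0.024], [-0.0211, -0.0076, 0.0074])
(10, 30) ([-0.0011, 0.0132, 0.024], [-0.0479, -0.0071, 0.0138])
(0, 30) ([-0.0011, 0.0132, 0.024], [-0.0745, -0.007, 0.0203])
V [ 0.346   0.4723  0.2654  0.2859  0.0583 -0.0064 -0.0273] 0.017730020129758883
```

```bash
python3 - <<'E'
from tgt import *
P=[.42,.21,.25]
for ab in((20,0),(0,0),(-20,0),(-35,0)):print(ab,move(P,ori2(*ab)))
E
```

```text
(20, 0) ([-0.039, -0.0297, -0.0423], [-0.0234, 0.0729, -0.0126])
(0, 0) ([-0.039, -0.0297, -0.0423], [-0.078, 0.0747, 0.0003])
(-20, 0) ([-0.039, -0.0297, -0.0423], [-0.1325, 0.0749, 0.0135])
(-35, 0) ([-0.039, -0.0297, -0.0423], [-0.1733, 0.0741, 0.0237])
```

Call:
{"op": "drive_tool", "data": {
  "rows": [
    [[-0.039,-0.0297,-0.0423],[-0.01,0.02,0]],
    [[-0.039,-0.0297,-0.0423],[-0.03,0.04,0]],
    [[-0.039,-0.0297,-0.0423],[-0.055,0.06,0]],
    [[-0.039,-0.0297,-0.0423],[-0.078,0.0747,0.0003]],
    [[-0.039,-0.0297,-0.0423],[-0.1,0.075,0.007]],
    [[-0.039,-0.0297,-0.0423],[-0.12,0.075,0.01]],
    [[-0.039,-0.0297,-0.0423],[-0.14,0.075,0.015]],
    [[-0.039,-0.0297,-0.0423],[-0.16,0.075,0.02]],
    [[-0.039,-0.0297,-0.0423],[-0.1733,0.0741,0.0237]],
    [[-0.039,-0.0297,-0.0423],[-0.1733,0.0741,0.0237]],
    [[-0.039,-0.0297,-0.0423],[-0.1733,0.0741,0.0237]],
    [[-0.039,-0.0297,-0.0423],[-0.1733,0.0741,0.0237]],
    [[-0.039,-0.0297,-0.0423],[-0.1733,0.0741,0.0237]]
  ]
}}

```text
time: 18.85
eef_pos: [0.421, 0.2085, 0.2504]
orientation: [0.059, 0.952, 0.301, 0.02]
ft_force: [-0.3, 0.6, 0.2]
grip_width: 0.0365
gripper_force: 0.0
```

```bash
python3 - <<'E'
from rec import *
P=[.41,.213,.20]
for ab in((-35,0),(-33,15),(-30,28),(-15,30),(0,30)):print(ab,move(P,ori2(*ab)))
E
```

```text
t 18.85 pos [0.421  0.2085 0.2504] q [ 0.06  0.55 -0.36  2.12 -0.99  0.46  2.11] F [-0.3  0.6  0.2] w 0.0365
(-35, 0) ([0.0145, -0.033, 0.0538], [0.0002, 0.0006, -0.0002])
(-33, 15) ([0.0145, -0.033, 0.0538], [0.0052, -0.0386, -0.0126])
(-30, 28) ([0.0145, -0.033, 0.0538], [0.0121, -0.0728, -0.0234])
(-15, 30) ([0.0145, -0.033, 0.0538], [0.0535, -0.0791, -0.0255])
(0, 30) ([0.0145, -0.033, 0.0538], [0.0951, -0.0802, -0.0259])
```

```bash
cat > fk2.py <<'E'
from tgt import *
# generic product-of-rotations with free link vectors
D=pickle.load(open("D.pkl","rb"))
ax="zyzyzyz";sg=[-1,1,-1,1,-1,1,-1]
def fkg(q,v):
    L=v[:24].reshape(8,3);O=v[24:48].reshape(8,3);r=R.identity();p=np.zeros(3)
    for i in range(7):
        p=p+r.apply(L[i]);r=r*R.from_rotvec(O[i])*R.from_euler(ax[i],sg[i]*q[i])
    return p+r.apply(L[7]),r*R.from_rotvec(O[7])*R.from_euler("z",np.pi/2)
V=np.load("V.npy");L0=np.zeros((8,3));L0[1,2]=V[0];L0[3,2]=V[1];L0[5,2]=V[2];L0[7,2]=V[3]
v0=np.concatenate([L0.ravel(),np.zeros(24)])
def res(v):
    e=[]
    for q,p,o in D:
        P,r=fkg(q,v);e+=[(P-p),(r.inv()*R.from_quat(o)).as_rotvec()*.3]
    return np.concatenate(e+[(v-v0)[:24]*.003,(v[24:])*.01])
def fit():
    f=least_squares(res,v0);return f.x,f.fun[:6*len(D)]
lo=np.array([-2.71,-.32,-1.57,0,-1.46,0,-2.83]);hi=np.array([2.71,2.16,1.52,2.45,4.6,2.02,2.83])
def err(q,v,p,o):
    P,r=fkg(q,v);return np.concatenate([p-P,r.apply((r.inv()*o).as_rotvec())*.3])
def track(q,v,p,o,n=40):
    P0,r0=fkg(q,v);rv=(r0.inv()*o).as_rotvec();q=np.array(q,float)
    for k in range(1,n+1):
        pt=P0+(p-P0)*k/n;ot=r0*R.from_rotvec(rv*k/n)
        for _ in range(3):
            e=err(q,v,pt,ot);J=np.array([(err(q+1e-5*np.eye(7)[i],v,pt,ot)-e)/1e-5 for i in range(7)]).T
            q=np.clip(q-J.T@np.linalg.solve(J@J.T+1e-5*np.eye(6),e),lo,hi)
    return q,np.linalg.norm(err(q,v,p,o))
E
cat > sim.py <<'E'
from fk2 import *
v,f=fit();np.save("vg.npy",v);print(np.abs(f).max().round(4),v[:24].reshape(8,3).round(3).tolist(),np.abs(v[24:]).max())
for i in range(len(D)-1):
    q,e=track(D[i][0],v,np.array(D[i+1][1]),R.from_quat(D[i+1][2]));print(i+1,q.round(2),np.round(D[i+1][0],2),round(e,4))
E
python3 sim.py
```

```text
0.0 [[-0.0, -0.0, -0.017], [0.0, -0.005, 0.33], [-0.0, -0.005, 0.024], [0.0, -0.011, 0.497], [-0.0, -0.011, 0.012], [-0.0, -0.0, 0.278], [0.0, -0.0, 0.012], [-0.0, -0.0, 0.297]] 3.957444582041787e-06
1 [-1.42  0.89  0.81  2.15  0.72  0.   -0.22] [-1.42  0.89  0.81  2.15 -0.54  0.    1.03] 0.0007
2 [-0.78  0.66  0.42  1.92 -0.43  0.65  1.36] [-0.76  0.66  0.38  1.92 -0.4   0.64  1.32] 0.0
3 [-0.6   0.95  0.21  1.88 -0.5   0.36  1.43] [-0.61  0.95  0.21  1.88 -0.5   0.36  1.44] 0.0
4 [-0.69  0.78  0.32  1.89 -0.45  0.54  1.38] [-0.69  0.78  0.32  1.89 -0.45  0.54  1.38] 0.0
5 [-0.75  0.58  0.48  1.57 -0.29  1.07  1.26] [-0.74  0.58  0.47  1.57 -0.29  1.07  1.25] 0.0
6 [-1.07  0.84  0.64  1.61 -0.06  1.15  0.95] [-1.06  0.84  0.63  1.61 -0.05  1.15  0.94] 0.0
7 [-1.4   0.91  0.87  1.99  0.06  0.54  0.66] [-1.4   0.91  0.87  1.99  0.06  0.54  0.65] 0.0
8 [ 0.29  0.62 -0.76  2.12 -0.47  0.3   1.57] [ 0.06  0.55 -0.36  2.12 -0.99  0.46  2.11] 0.0
```

```bash
nproc; cat > srch.py <<'E'
from fk2 import *
import multiprocessing as mp,sys
v=np.load("vg.npy");q0=sensors.sense()["qpos"]
ball=cook(panel(s,y)+.0198*N,X)
def goal(a,b):
    o=ori2(a,b);z=o.apply([0,0,1]);p=ball+.010*z;return o,p-.09*z,p
def run(args):
    seed,(ga,gb)=args;rng=np.random.default_rng(seed);q=q0;wps=[]
    for k in range(seed%4):
        P=rng.uniform([.38,.08,.2],[.46,.32,.34]).round(2);a=int(rng.uniform(-40,40));b=int(rng.uniform(-25,30))
        q,e=track(q,v,P,ori2(a,b),14)
        if e>.002:return None
        wps.append((P.tolist(),a,b))
    o,pre,p=goal(ga,gb)
    q,e=track(q,v,pre,o,16)
    if e>.002:return None
    q1=q;q,e=track(q,v,p,o,8)
    if e>.002:return None
    m=min(np.min(q-lo),np.min(hi-q));return m,(ga,gb),wps,q1.round(2).tolist(),q.round(2).tolist()
if __name__=="__main__":
    jobs=[(sd,g_) for sd in range(int(sys.argv[1])) for g_ in((0,30),(20,28),(-20,28),(10,30))]
    with mp.Pool() as P:r=[x for x in P.map(run,jobs,chunksize=4) if x]
    r.sort(key=lambda x:(-x[0]+.05*len(x[2])))
    print(len(r),len(jobs));[print(x) for x in r[:8]]
E
OMP_NUM_THREADS=1 timeout 400 python3 srch.py 60
```

```text
4
52 240
(np.float64(0.22855974009661012), (20, 28), [], [-1.31, 1.05, 0.98, 1.9, -0.52, 0.43, 1.21], [-1.15, 1.14, 0.81, 1.91, -0.58, 0.23, 1.26])
(np.float64(0.22855974009661012), (20, 28), [], [-1.31, 1.05, 0.98, 1.9, -0.52, 0.43, 1.21], [-1.15, 1.14, 0.81, 1.91, -0.58, 0.23, 1.26])
(np.float64(0.22855974009661012), (20, 28), [], [-1.31, 1.05, 0.98, 1.9, -0.52, 0.43, 1.21], [-1.15, 1.14, 0.81, 1.91, -0.58, 0.23, 1.26])
(np.float64(0.22855974009661012), (20, 28), [], [-1.31, 1.05, 0.98, 1.9, -0.52, 0.43, 1.21], [-1.15, 1.14, 0.81, 1.91, -0.58, 0.23, 1.26])
(np.float64(0.22855974009661012), (20, 28), [], [-1.31, 1.05, 0.98, 1.9, -0.52, 0.43, 1.21], [-1.15, 1.14, 0.81, 1.91, -0.58, 0.23, 1.26])
(np.float64(0.22855974009661012), (20, 28), [], [-1.31, 1.05, 0.98, 1.9, -0.52, 0.43, 1.21], [-1.15, 1.14, 0.81, 1.91, -0.58, 0.23, 1.26])
(np.float64(0.22855974009661012), (20, 28), [], [-1.31, 1.05, 0.98, 1.9, -0.52, 0.43, 1.21], [-1.15, 1.14, 0.81, 1.91, -0.58, 0.23, 1.26])
(np.float64(0.22855974009661012), (20, 28), [], [-1.31, 1.05, 0.98, 1.9, -0.52, 0.43, 1.21], [-1.15, 1.14, 0.81, 1.91, -0.58, 0.23, 1.26])
```

```bash
cat > pk.py <<'E'
from fk2 import *
v=np.load("vg.npy")
def W2C(p):  # world->cooker
    c,s_=np.cos(X[0]),np.sin(X[0]);d=np.asarray(p)[...,:2]-X[1:];return np.stack([c*d[...,0]+s_*d[...,1],-s_*d[...,0]+c*d[...,1],np.asarray(p)[...,2]],-1)
def poke(a,b,yr,dz=.006,dx=.005,back=0):
    o=ori2(a,b);bl=cook(panel(s,y+yr)+.0198*N,X);return o,bl+o.apply([dx,0,dz-back])
def clear(o,p):
    B=np.array([[i,j,-.073-k] for i in(-.0425,0,.0425) for j in(-.0425,0,.0425) for k in np.linspace(0,.12,9)])
    C=W2C(p+o.apply(B));A=np.array([-.021,.119]);n=np.array([-.964,-.266]);d=(C[:,[0,2]]-A)@n
    return d[(C[:,2]<.245)].min() if (C[:,2]<.245).any() else 9, W2C(p+o.apply(B))[:,2].min()
E
python3 - <<'E'
from pk import *
q0=sensors.sense()["qpos"]
for a,b in((20,28),(20,31),(12,30),(25,32)):
    o,pre=poke(a,b,-.034,back=.08);q,e=track(q0,v,pre,o,30);r=[round(e,4),q.round(2).tolist()]
    o,p=poke(a,b,-.034);q,e=track(q,v,p,o,12);r+=[round(e,4),clear(o,p)]
    o,p=poke(a,b,0);q,e=track(q,v,p,o,8);r+=[round(e,4),q.round(2).tolist(),clear(o,p),np.array(clear(*poke(a,b,-.034,back=.08)))]
    print(a,b,r)
E
```

```text
20 28 [np.float64(0.0), [-1.27, 1.03, 0.94, 2.01, -0.61, 0.31, 1.33], np.float64(0.0), (np.float64(-0.0011243465936044104), np.float64(0.10526148808133343)), np.float64(0.0), [-1.17, 1.15, 0.83, 1.92, -0.66, 0.24, 1.33], (np.float64(-0.0011243465936044052), np.float64(0.10526148808133343)), array([0.01678217, 0.17126323])]
20 31 [np.float64(0.0), [-1.3, 1.06, 0.96, 2.05, -0.72, 0.24, 1.41], np.float64(0.0), (np.float64(0.002948086363386903), np.float64(0.1015797731945452)), np.float64(0.0), [-1.2, 1.17, 0.85, 1.96, -0.76, 0.17, 1.4], (np.float64(0.0029480863633869186), np.float64(0.1015797731945452)), array([0.02483091, 0.16556148])]
12 30 [np.float64(0.0), [-1.15, 0.9, 0.72, 2.16, -0.93, 0.02, 1.67], np.float64(0.0867), (np.float64(0.0014098173456715095), np.float64(0.1104023221759174)), np.float64(0.0279), [-1.03, 1.02, 0.57, 2.05, -0.96, 0.0, 1.66], (np.float64(0.0014098173456715164), np.float64(0.1104023221759174)), array([0.02169827, 0.17801507])]
25 32 [np.float64(0.0), [-1.36, 1.15, 1.05, 1.99, -0.63, 0.35, 1.29], np.float64(0.0), (np.float64(0.004230707456143454), np.float64(0.09525886038693111)), np.float64(0.0), [-1.26, 1.25, 0.95, 1.91, -0.68, 0.28, 1.28], (np.float64(0.004230707456143461), np.float64(0.09525886038693111)), array([0.0276308, 0.1559934])]
```

```bash
sed -i 's/((0,30),(20,28),(-20,28),(10,30))/((0,36),(-12,36),(12,36))/; s/rng.uniform(-40,40)/rng.uniform(-50,50)/; s/rng.uniform(-25,30)/rng.uniform(-25,40)/; s/seed%4/1+seed%3/' srch.py; OMP_NUM_THREADS=1 timeout 560 python3 srch.py 120
```

```text
0 360
```

```bash
cat >> pk.py <<'E'
poly=np.array([[.004,.1245],[-.004,.118],[-.022,.118],[-.043,.194],[-.035,.232],[-.026,.234],[-.018,.200]],np.float32)*1000
def clear2(o,p):
    B=np.array([[i,j,-.073-k] for i in np.linspace(-.0425,.0425,9) for j in np.linspace(-.0425,.0425,9) for k in np.linspace(0,.12,13)])
    F=np.array([[i,j,-k] for i in(-.012,.012) for j in (-.0145,.0145,) for k in np.linspace(0,.073,13)])
    out=[]
    for S in(B,F):
        C=W2C(p+o.apply(S));m=np.abs(C[:,1]-.08)<.04;C=C[m]
        d=min([-cv2.pointPolygonTest(poly,(float(c[0]*1000),float(c[2]*1000)),True) for c in C],default=99)
        h=((C-panel(0,0))@N).min()*1000 if len(C) else 99
        out+=[round(d,1),round(float(h),1)]
    return out  # body-flap, body-panel, finger-flap, finger-panel (mm)
E
python3 - <<'E'
from pk import *
q0=sensors.sense()["qpos"]
for a,b in((20,30),(20,33),(25,33),(25,36),(30,36),(30,40)):
    k=dict(dz=.006,dx=.008)
    o,pre=poke(a,b,-.034,back=.08,**k);q,e=track(q0,v,pre,o,30);r=[round(e,4)]
    o,p=poke(a,b,-.034,**k);q,e=track(q,v,p,o,12);r+=[round(e,4),clear2(o,p)]
    o,p=poke(a,b,0,**k);q,e=track(q,v,p,o,8);r+=[round(e,4),q.round(2).tolist(),clear2(o,p)]
    print(a,b,r)
E
```

```text
20 30 [np.float64(0.0), np.float64(0.0), [3.3, 63.0, 21.9, 9.0], np.float64(0.0), [-1.19, 1.16, 0.84, 1.95, -0.74, 0.19, 1.38], [3.3, 72.8, 21.1, 9.0]]
20 33 [np.float64(0.0), np.float64(0.0164), [6.9, 65.2, 23.3, 9.1], np.float64(0.0), [-1.21, 1.18, 0.84, 1.99, -0.86, 0.12, 1.47], [7.1, 75.1, 22.1, 9.1]]
25 33 [np.float64(0.0), np.float64(0.0), [7.0, 60.0, 22.1, 8.2], np.float64(0.0), [-1.27, 1.26, 0.96, 1.92, -0.72, 0.26, 1.31], [7.4, 75.1, 22.1, 8.2]]
25 36 [np.float64(0.0), np.float64(0.0), [10.3, 61.9, 23.2, 8.3], np.float64(0.0), [-1.3, 1.29, 0.97, 1.95, -0.84, 0.21, 1.4], [11.2, 76.1, 22.9, 8.3]]
30 36 [np.float64(0.0), np.float64(0.0), [10.5, 57.3, 22.7, 7.5], np.float64(0.0), [-1.34, 1.36, 1.06, 1.89, -0.7, 0.34, 1.25], [11.3, 75.8, 22.7, 7.5]]
30 40 [np.float64(0.0), np.float64(0.0), [15.0, 58.9, 23.8, 7.7], np.float64(0.0), [-1.37, 1.41, 1.1, 1.92, -0.86, 0.29, 1.35], [16.4, 74.5, 23.8, 7.7]]
```

```bash
python3 - <<'E'
from pk import *
k=dict(dz=.006,dx=.008)
o,pre=poke(27,38,-.034,back=.08,**k);_,p=poke(27,38,-.034,**k)
p0,r0=tool();rv=(r0.inv()*o).as_rotvec();print(pre,p,clear2(o,p))
for f in(0,.25,.5,.75,1):
    print(f,clear2(r0*R.from_rotvec(rv*f),p0+(pre-p0)*f)[0], W2C(p0+(pre-p0)*f).round(3))
print(move(pre,o)); print("then tool z",.08/.8)
E
```

```text
[0.46523116 0.21376577 0.13187743] [0.50822871 0.17463059 0.07692611] [12.5, 60.9, 23.9, 8.1]
0 103.1 [-0.127  0.066  0.25 ]
0.25 81.9 [-0.116  0.069  0.221]
0.5 67.7 [-0.105  0.072  0.191]
0.75 56.8 [-0.094  0.074  0.162]
1 51.8 [-0.084  0.077  0.132]
([-0.0537, -0.0743, 0.129], [0.1685, -0.1043, -0.0336])
then tool z 0.09999999999999999
```

Call:
{"op": "drive_tool", "data": {
  "rows": [
    [[0,0,0],[0.02,-0.0124,-0.004]],
    [[0,0,0],[0.04,-0.0248,-0.008]],
    [[-0.005,-0.007,0.013],[0.06,-0.0371,-0.012]],
    [[-0.011,-0.015,0.026],[0.08,-0.0495,-0.016]],
    [[-0.016,-0.022,0.039],[0.1,-0.0619,-0.02]],
    [[-0.024,-0.033,0.058],[0.12,-0.0743,-0.024]],
    [[-0.032,-0.045,0.077],[0.14,-0.0867,-0.028]],
    [[-0.043,-0.059,0.103],[0.155,-0.096,-0.031]],
    [[-0.0537,-0.0743,0.129],[0.1685,-0.1043,-0.0336]],
    [[-0.0537,-0.0743,0.129],[0.1685,-0.1043,-0.0336]],
    [[-0.0537,-0.0743,0.129],[0.1685,-0.1043,-0.0336]],
    [[-0.0537,-0.0743,0.129],[0.1685,-0.1043,-0.0336]],
    [[-0.0537,-0.0743,0.129],[0.1685,-0.1043,-0.0336]]
  ],
  "gripper": 0
}}

```text
time: 20.15
eef_pos: [0.4628, 0.2183, 0.129]
orientation: [0.048, 0.916, -0.251, 0.309]
ft_force: [-0.5, 0.5, -0.2]
grip_width: -0.0
gripper_force: 0.0
```

```bash
python3 - <<'E'
from rec import *
from pk import *
k=dict(dz=.006,dx=.008)
o,p=poke(27,38,-.034,**k);print(move(p,o));p0,r0=tool();
q,e=track(st["qpos"],v,p,o,12);print(q.round(2),e)
ci=camera_info("wrist");pickle.dump(ci,open("w8.pkl","wb"));w=grab_frame("wrist")[:,:,::-1];t=grab_frame("scene")[:,:,::-1]
m=np.hstack([cv2.resize(w[100:400,160:560],(480,360)),cv2.resize(t[190:310,210:316],(318,360),interpolation=cv2.INTER_CUBIC)]);cv2.imwrite("pics/w8.png",m)
tip=lambda a:cook(panel(s,y)+.004*N+.018*(np.cos(a)*N+np.sin(a)*np.array([0,1,0])),X)
for a in(-.5,.5):print("tip",(w2pix(None,tip(a),ci)-[160,100])*1.2,(w2pix("scene",tip(a))-[210,190])*3+[480,0])
print("panel",(w2pix(None,cook(panel(s,y),X),ci)-[160,100])*1.2,"tcp",(w2pix(None,p0,ci)-[160,100])*1.2)
E
```

```text
t 20.15 pos [0.4628 0.2183 0.129 ] q [-1.45  1.25  1.09  2.04 -0.73  0.28  1.3 ] F [-0.5  0.5 -0.2] w -0.0
([-0.0035, -0.0056, 0.102], [-0.0003, 0.0011, 0.0023])
[-1.26  1.28  0.91  2.04 -0.77  0.06  1.34] 6.775733301160397e-11
tip [229.64995487 217.17871494] [676.26624396 230.70280299]
tip [265.98536746 229.21063072] [659.88664419 238.80053065]
panel [260.58254976 211.43350277] tcp [189.09883954 246.1616763 ]
```

View pics/w8.png

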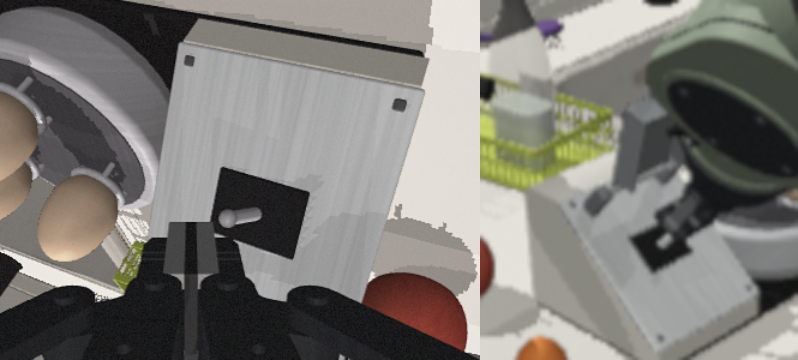

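The crop shows the toggle at off, with its ball at (226,219) as predicted to within 2 mm. The closed fingertips are at (191,230), and the guard stands fully open. I'll check the lean margin for the descent.

```bash
python3 - <<'E'
from pk import *
k=dict(dz=.006,dx=.008);q0=sensors.sense()["qpos"];p0,r0=tool()
for a,b in((30,38),(33,38),(32,35)):
    o,pre=poke(a,b,-.036,back=.08,**k);_,p=poke(a,b,-.036,**k);_,p2=poke(a,b,-.004,**k)
    q,e0=track(q0,v,pre,o,12);q1,e=track(q,v,p,o,12);q2,e2=track(q1,v,p2,o,12)
    print(a,b,e0.round(4),e.round(4),e2.round(4),q[5].round(2),q1.round(2),q2.round(2),clear2(o,p),clear2(o,p2));print(move(pre,o),move(p,o))
    print("per mm +y:",(o.inv().apply(cook((0,.001,0),X)-cook((0,0,0),X))/.8).round(5))
E
```

```text
30 38 0.0 0.0 0.0 0.36 [-1.3   1.33  0.98  2.01 -0.76  0.15  1.32] [-1.35  1.38  1.06  1.92 -0.75  0.29  1.27] [12.4, 57.5, 24.0, 7.6] [13.8, 72.4, 23.2, 7.6]
([-0.0009, -0.0004, 0.0031], [0.0082, -0.0002, -0.0018]) ([-0.0011, -0.0055, 0.103], [0.0082, -0.0002, -0.0018])
per mm +y: [-0.0002   0.00109 -0.00058]
33 38 0.0 0.0 0.0 0.45 [-1.32  1.39  1.05  1.97 -0.74  0.24  1.29] [-1.37  1.43  1.12  1.88 -0.72  0.37  1.24] [12.7, 54.7, 24.0, 7.1] [13.9, 70.2, 23.2, 7.1]
([-0.0006, 0.0039, 0.0035], [0.0159, -0.0007, -0.0044]) ([-0.0011, -0.0061, 0.103], [0.0159, -0.0007, -0.0044])
per mm +y: [-0.00022  0.00106 -0.00063]
32 35 0.0 0.0 0.0 0.48 [-1.3   1.35  1.04  1.95 -0.73  0.27  1.32] [-1.34  1.39  1.1   1.86 -0.71  0.4   1.27] [9.4, 54.6, 22.9, 7.1] [10.2, 72.5, 22.4, 7.1]
([-0.0053, 0.0022, 0.0029], [0.0129, 0.0075, -0.0054]) ([-0.0007, -0.006, 0.1025], [0.0129, 0.0075, -0.0054])
per mm +y: [-0.0002   0.00107 -0.00062]
```

Call:
{"op": "drive_tool", "data": {
  "rows": [
    [[-0.0006,0.0,0.0035],[0.008,-0.0003,-0.002]],
    [[-0.0006,0.0,0.0035],[0.0159,-0.0007,-0.0044]],
    [[-0.0011,-0.0082,0.03],[0.0159,-0.0007,-0.0044]],
    [[-0.0011,-0.0082,0.055],[0.0159,-0.0007,-0.0044]],
    [[-0.0011,-0.0082,0.075],[0.0159,-0.0007,-0.0044]],
    [[-0.0011,-0.0082,0.09],[0.0159,-0.0007,-0.0044]],
    [[-0.0011,-0.0082,0.1],[0.0159,-0.0007,-0.0044]],
    [[-0.0011,-0.0082,0.103],[0.0159,-0.0007,-0.0044]],
    [[-0.0011,-0.0082,0.103],[0.0159,-0.0007,-0.0044]],
    [[-0.0011,-0.0082,0.103],[0.0159,-0.0007,-0.0044]]
  ]
}}

```text
time: 21.25
eef_pos: [0.5071, 0.1697, 0.0781]
orientation: [0.055, 0.903, -0.298, 0.304]
ft_force: [0.2, -0.3, 0.3]
grip_width: -0.0002
gripper_force: 0.0
```

```bash
python3 - <<'E'
from rec import *
from pk import *
print((W2C(st["eef_pos"])-panel(s,y))@np.array([U,[0,1,0],N]).T)
for yr in(-.026,-.016,-.01,-.004,0):
    o,p=poke(33,38,yr,dz=.006,dx=.008);print(yr,move(p,o))
E
```

```text
t 21.25 pos [0.5071 0.1697 0.0781] q [-1.32  1.39  1.05  1.97 -0.75  0.23  1.3 ] F [ 0.2 -0.3  0.3] w -0.0002
[-0.00752046 -0.04273974  0.01601109]
-0.026 ([-0.0027, 0.0135, -0.0068], [-0.0002, -0.0, -0.0001])
-0.016 ([-0.0049, 0.0241, -0.0132], [-0.0002, -0.0, -0.0001])
-0.01 ([-0.0062, 0.0304, -0.017], [-0.0002, -0.0, -0.0001])
-0.004 ([-0.0076, 0.0367, -0.0207], [-0.0002, -0.0, -0.0001])
0 ([-0.0084, 0.041, -0.0233], [-0.0002, -0.0, -0.0001])
```

Call:
{"op": "drive_tool", "data": {
  "rows": [
    [[-0.0012,0.006,-0.003],[0,0,0]],
    [[-0.0027,0.0135,-0.0068],[0,0,0]],
    [[-0.0035,0.0175,-0.0093],[0,0,0]],
    [[-0.0043,0.021,-0.0113],[0,0,0]],
    [[-0.0043,0.021,-0.0113],[0,0,0]]
  ]
}}

```text
time: 21.75
eef_pos: [0.5095, 0.1887, 0.0767]
orientation: [0.055, 0.903, -0.299, 0.303]
ft_force: [-6.8, -0.3, 1.0]
grip_width: 0.0001
gripper_force: 3.4
```

Call:
{"op": "drive_tool", "data": {
  "rows": [
    [[-0.0005,0.0025,-0.0015],[0,0,0]],
    [[-0.0008,0.004,-0.0023],[0,0,0]],
    [[-0.0008,0.004,-0.0023],[0,0,0]]
  ]
}}

```text
time: 22.05
eef_pos: [0.5098, 0.1921, 0.0768]
orientation: [0.055, 0.903, -0.299, 0.303]
ft_force: [-9.0, -0.7, 1.8]
grip_width: -0.0001
gripper_force: 4.7
```

```bash
python3 - <<'E'
from rec import *
from pk import *
F,M=st["ft_force"],st["torque"];r=np.cross(F,M)/(F@F);print(F,M,"lever perp",r, "F tool",tool()[1].inv().apply(F),"M tool",tool()[1].inv().apply(M))
print((W2C(st["eef_pos"])-panel(s,y))@np.array([U,[0,1,0],N]).T,clear2(tool()[1],tool()[0]))
F2=W2C(F+[X[1],X[2],0]);print("F cooker U,y,N",np.array([U,[0,1,0],N])@F2)
ci=camera_info("wrist");cv2.imwrite("pics/w9.png",grab_frame("wrist")[:,:,::-1]);pickle.dump(ci,open("w9.pkl","wb"))
E
```

```text
t 22.05 pos [0.5098 0.1921 0.0768] q [-1.36  1.42  1.1   1.91 -0.74  0.33  1.26] F [-9.  -0.7  1.8] w -0.0001
[-8.97295823 -0.71211795  1.77878982] [ 0.18522968  1.38349542 -1.08977013] lever perp [-0.02001424 -0.11224038 -0.14589433] F tool [ 6.29765104 -4.00254146 -5.33895474] M tool [ 0.36979296  1.73182315 -0.00320753]
[-0.00835593 -0.0202263   0.01502157] [14.0, 63.9, 23.9, 6.9]
F cooker U,y,N [-5.61467498 -1.78691427  7.03331691]
```

Call:
{"op": "drive_tool", "data": {
  "rows": [
    [[0.0012,-0.008,0.004],[0,0,0]],
    [[0.0032,-0.016,0.008],[0,0,0]],
    [[0.0032,-0.024,0.008],[0,0,0]],
    [[0.0032,-0.03,-0.01],[0,0,0]],
    [[0.0032,-0.03,-0.025],[0,0,0]],
    [[0.0032,-0.03,-0.025],[0,0,0]]
  ]
}}

```text
time: 22.7
eef_pos: [0.4909, 0.1853, 0.1015]
orientation: [0.055, 0.903, -0.298, 0.304]
ft_force: [-0.9, -0.5, -0.6]
grip_width: -0.0003
gripper_force: 0.0
```

```bash
cat > seetog.py <<'E'
from rec import *
def look(n):
    ci=camera_info(n);im=grab_frame(n);gr=cv2.cvtColor(im,cv2.COLOR_RGB2GRAY)
    if n=="wrist":cv2.imwrite("pics/tg_%d.png"%int(st["time"]*100),im[:,:,::-1])
    Y=np.array([0,1,0])
    # rectify a plane 14 mm off the panel: rows = N.A., sample lean of stem by scanning ball position
    out=[]
    for a in np.arange(-.6,.61,.1):
        b=panel(s,y-.002)+.004*N+.018*(np.cos(a)*N+np.sin(a)*Y)
        m=panel(s,y-.002)+.004*N+.010*(np.cos(a)*N+np.sin(a)*Y)
        f=lambda P:np.mean([gr[int(round(w2pix(None,cook(P+d*U,X),ci)[1])),int(round(w2pix(None,cook(P+d*U,X),ci)[0]))] for d in(-.001,0,.001)])
        out.append((round(a+.5,1),int(f(b)),int(f(m))))
    return out
print("wrist",look("wrist"))
E
python3 seetog.py; python3 - <<'E'
from pk import *
for dx in(0,.002,.004):
    for ab in((33,38),(33,42)):
        o,p=poke(*ab,-.036,dz=.006,dx=dx);print(dx,ab,clear2(o,p),clear2(*poke(*ab,-.01,dz=.006,dx=dx)))
g0=cv2.imread("pics/tg_%d.png"%int(sensors.sense()["time"]*100),0)
c=w2pix("wrist",cook(panel(s,y)+.01*N,X));print(c)
u,w=int(c[0]),int(c[1])
for r in range(w-30,w+34,4):print(" ".join("%3d"%g0[r,k] for k in range(u-48,u+50,4)))
E
```

```text
t 22.7 pos [0.4909 0.1853 0.1015] q [-1.38  1.37  1.11  1.98 -0.73  0.3   1.29] F [-0.9 -0.5 -0.6] w -0.0003
wrist [(np.float64(-0.1), 25, 28), (np.float64(0.0), 28, 26), (np.float64(0.1), 28, 35), (np.float64(0.2), 29, 54), (np.float64(0.3), 85, 73), (np.float64(0.4), 119, 80), (np.float64(0.5), 133, 82), (np.float64(0.6), 131, 84), (np.float64(0.7), 112, 89), (np.float64(0.8), 27, 94), (np.float64(0.9), 30, 93), (np.float64(1.0), 27, 28), (np.float64(1.1), 24, 28)]
0 (33, 38) [5.4, 54.9, 15.3, 6.6] [6.6, 68.3, 15.3, 6.6]
0 (33, 42) [10.0, 56.0, 16.4, 7.3] [11.8, 66.8, 16.4, 7.3]
0.002 (33, 38) [7.2, 55.0, 17.3, 6.7] [8.4, 68.4, 17.3, 6.7]
0.002 (33, 42) [11.8, 56.0, 18.4, 7.3] [13.6, 66.8, 18.4, 7.3]
0.004 (33, 38) [9.0, 54.5, 19.3, 6.8] [10.3, 68.6, 19.3, 6.8]
0.004 (33, 42) [13.5, 56.0, 20.4, 7.3] [15.4, 66.8, 20.3, 7.3]
[415.73408517 320.24068915][ WARN:0@0.509] global loadsave.cpp:275 findDecoder imread_('pics/tg_2275.png'): can't open/read file: check file path/integrity
Traceback (most recent call last):
TypeError: 'NoneType' object is not subscriptable
```

Sampling the image brightness along the toggle's arc puts the ball at about 0.5 rad, so it's half way over. I'll go in again with the pad more centred on the ball and push on.

```bash
python3 - <<'E'
from pk import *
for yr,bk in((-.034,.03),(-.034,0),(-.024,0),(-.018,0),(-.014,0),(-.010,0)):
    o,p=poke(33,39,yr,dz=.006,dx=.003,back=bk);print(yr,bk,move(p,o),clear2(o,p))
E
```

```text
-0.034 0.03 ([-0.0046, 0.0097, -0.0], [0.0001, -0.0025, 0.0007]) [22.3, 88.7, 21.7, 32.8]
-0.034 0 ([-0.0052, 0.0096, 0.0375], [0.0001, -0.0025, 0.0007]) [9.2, 55.4, 18.6, 6.9]
-0.024 0 ([-0.0074, 0.0202, 0.0312], [0.0001, -0.0025, 0.0007]) [9.7, 58.5, 18.6, 6.9]
-0.018 0 ([-0.0088, 0.0265, 0.0274], [0.0001, -0.0025, 0.0007]) [10.2, 62.8, 18.6, 6.9]
-0.014 0 ([-0.0097, 0.0307, 0.0249], [0.0001, -0.0025, 0.0007]) [10.2, 63.8, 18.6, 6.9]
-0.01 0 ([-0.0106, 0.035, 0.0223], [0.0001, -0.0025, 0.0007]) [10.6, 68.1, 18.6, 6.9]
```

Call:
{"op": "drive_tool", "data": {
  "rows": [
    [[-0.0046,0.007,0],[0,-0.0025,0.0007]],
    [[-0.0052,0.007,0.02],[0,-0.0025,0.0007]],
    [[-0.0052,0.007,0.0375],[0,-0.0025,0.0007]],
    [[-0.0052,0.0096,0.0375],[0,-0.0025,0.0007]],
    [[-0.0065,0.015,0.034],[0,-0.0025,0.0007]],
    [[-0.0074,0.0202,0.0312],[0,-0.0025,0.0007]],
    [[-0.0088,0.0265,0.0274],[0,-0.0025,0.0007]],
    [[-0.0088,0.0265,0.0274],[0,-0.0025,0.0007]]
  ]
}}

```text
time: 23.55
eef_pos: [0.5144, 0.1904, 0.0797]
orientation: [0.054, 0.901, -0.298, 0.312]
ft_force: [0.3, 0.1, -0.2]
grip_width: -0.0003
gripper_force: 0.0
```

```bash
python3 - <<'E'
from rec import *
from pk import *
print("F tool",tool()[1].inv().apply(st["ft_force"]).round(1),st["gripper_force"])
for yr in(-.018,-.014,-.010,-.006):
    o,p=poke(33,39,yr,dz=.006,dx=.003);print(yr,move(p,o)[0])
E
sed -n '4,$p' seetog.py | head -0; python3 seetog.py | tail -1
```

```text
t 23.55 pos [0.5144 0.1904 0.0797] q [-1.35  1.42  1.1   1.91 -0.74  0.31  1.27] F [ 0.3  0.1 -0.2] w -0.0003
F tool [-0.1  0.3  0.2] 0.0
-0.018 [-0.0001, -0.0006, -0.0004]
-0.014 [-0.001, 0.0036, -0.0029]
-0.01 [-0.0019, 0.0078, -0.0054]
-0.006 [-0.0029, 0.0121, -0.0079]
wrist [(np.float64(-0.1), 91, 23), (np.float64(0.0), 77, 30), (np.float64(0.1), 39, 22), (np.float64(0.2), 29, 25), (np.float64(0.3), 30, 27), (np.float64(0.4), 42, 26), (np.float64(0.5), 41, 27), (np.float64(0.6), 26, 25), (np.float64(0.7), 26, 41), (np.float64(0.8), 33, 51), (np.float64(0.9), 26, 72), (np.float64(1.0), 56, 83), (np.float64(1.1), 47, 82)]
```

Call:
{"op": "drive_tool", "data": {
  "rows": [
    [[-0.0005,0.002,-0.0015],[0,0,0]],
    [[-0.001,0.0036,-0.0029],[0,0,0]],
    [[-0.0015,0.0057,-0.004],[0,0,0]],
    [[-0.0019,0.0078,-0.0054],[0,0,0]],
    [[-0.0019,0.0078,-0.0054],[0,0,0]]
  ]
}}

```text
time: 24.1
eef_pos: [0.5143, 0.195, 0.0805]
orientation: [0.056, 0.9, -0.3, 0.31]
ft_force: [-4.4, -11.0, 3.9]
grip_width: -0.0001
gripper_force: 6.3
```

```bash
python3 seetog.py; python3 - <<'E'
from tgt import *
st=sensors.sense();print("F tool",tool()[1].inv().apply(st["ft_force"]).round(1),st["gripper_force"])
E
```

```text
t 24.1 pos [0.5143 0.195  0.0805] q [-1.36  1.43  1.12  1.9  -0.74  0.34  1.26] F [ -4.4 -11.    3.9] w -0.0001
wrist [(np.float64(-0.1), 23, 58), (np.float64(0.0), 50, 26), (np.float64(0.1), 72, 25), (np.float64(0.2), 97, 28), (np.float64(0.3), 37, 26), (np.float64(0.4), 23, 24), (np.float64(0.5), 28, 30), (np.float64(0.6), 29, 23), (np.float64(0.7), 39, 28), (np.float64(0.8), 25, 22), (np.float64(0.9), 26, 31), (np.float64(1.0), 29, 53), (np.float64(1.1), 20, 59)]
F tool [  1.4 -12.7   2.9] 6.310296314768493
```

Sideways force has risen to 12 N and motion has stalled, so the toggle is at its stop. I'll back off and check it numerically.

Call:
{"op": "drive_tool", "data": {
  "rows": [
    [[0.001,-0.006,0.003],[0,0,0]],
    [[0.002,-0.012,0.006],[0,0,0]],
    [[0.002,-0.012,-0.02],[0,0,0]],
    [[0.002,-0.012,-0.05],[0,0,0]],
    [[0.002,-0.012,-0.08],[0,0,0]],
    [[0.002,-0.012,-0.1],[0,0,0]],
    [[0.002,-0.012,-0.1],[0,0,0]],
    [[0.002,-0.012,-0.1],[0,0,0]]
  ]
}}

```text
time: 24.95
eef_pos: [0.4689, 0.2344, 0.134]
orientation: [0.055, 0.901, -0.298, 0.311]
ft_force: [0.1, -0.7, 0.5]
grip_width: -0.0001
gripper_force: 0.0
```

```bash
python3 seetog.py; python3 - <<'E'
from tgt import *
print(tool()[0]);
P=[.42,.22,.28];print(move(P,ori2(0,0)))
o=ori2(0,0)
E
```

```text
t 24.95 pos [0.4689 0.2344 0.134 ] q [-1.5   1.38  1.24  1.9  -0.68  0.51  1.22] F [ 0.1 -0.7  0.5] w -0.0001
wrist [(np.float64(-0.1), 27, 27), (np.float64(0.0), 31, 29), (np.float64(0.1), 26, 31), (np.float64(0.2), 30, 30), (np.float64(0.3), 29, 30), (np.float64(0.4), 26, 30), (np.float64(0.5), 23, 28), (np.float64(0.6), 29, 25), (np.float64(0.7), 30, 76), (np.float64(0.8), 99, 82), (np.float64(0.9), 127, 86), (np.float64(1.0), 137, 89), (np.float64(1.1), 129, 94)]
[0.46902948 0.23407377 0.13389005]
([-0.0577, -0.1237, -0.1371], [-0.0918, 0.1081, -0.0002])
```

Call:
{"op": "drive_tool", "data": {
  "rows": [
    [[0,-0.02,-0.03],[-0.015,0.018,0]],
    [[-0.01,-0.05,-0.06],[-0.03,0.036,0]],
    [[-0.02,-0.08,-0.09],[-0.045,0.054,0]],
    [[-0.04,-0.11,-0.12],[-0.062,0.072,0]],
    [[-0.0577,-0.1237,-0.1371],[-0.077,0.09,0]],
    [[-0.0577,-0.1237,-0.1371],[-0.0918,0.1081,-0.0002]],
    [[-0.0577,-0.1237,-0.1371],[-0.0918,0.1081,-0.0002]],
    [[-0.0577,-0.1237,-0.1371],[-0.0918,0.1081,-0.0002]],
    [[-0.0577,-0.1237,-0.1371],[-0.0918,0.1081,-0.0002]],
    [[-0.0577,-0.1237,-0.1371],[-0.0918,0.1081,-0.0002]],
    [[-0.0577,-0.1237,-0.1371],[-0.0918,0.1081,-0.0002]]
  ],
  "gripper": 40
}}

```text
time: 26.1
eef_pos: [0.4192, 0.2211, 0.2799]
orientation: [0.059, 0.998, -0.001, 0.0]
ft_force: [-0.3, 0.6, 0.3]
grip_width: 0.0396
gripper_force: 0.0
```

```bash
python3 - <<'E'
from rec import *
from fk2 import *
v=np.load("vg.npy");o=ori(0);T=np.array([.5225,.2084,.2085])
for h in(.1,.03,0):print(move(T+[0,0,h],o))
q=st["qpos"]
for p in (T+[0,0,.1],T,tcp_for(tab(1.),0),tcp_for(tab(.0),0)):q,e=track(q,v,p,o,15);print(q.round(2),e.round(4))
E
```

```text
t 26.1 pos [0.4192 0.2211 0.2799] q [-1.07  0.68  1.    1.77 -0.64  1.06  1.61] F [-0.3  0.6  0.3] w 0.0396
([-0.1301, -0.0006, -0.0357], [-0.0002, 0.0, 0.0003])
([-0.1301, -0.0004, 0.0518], [-0.0002, 0.0, 0.0003])
([-0.1301, -0.0004, 0.0893], [-0.0002, 0.0, 0.0003])
[-0.85  0.77  0.96  1.41 -0.63  1.29  1.59] 0.0
[-0.83  0.87  0.88  1.58 -0.74  1.05  1.7 ] 0.0
[-0.91  0.88  0.78  1.89 -0.9   0.77  1.83] 0.0
[-0.8   1.04  0.61  1.88 -1.08  0.59  1.98] 0.0
```

Call:
{"op": "drive_tool", "data": {
  "rows": [
    [[-0.03,0,-0.0357],[0,0,0]],
    [[-0.08,0,-0.0357],[0,0,0]],
    [[-0.1301,-0.0005,-0.0357],[0,0,0]],
    [[-0.1301,-0.0005,-0.0357],[0,0,0]],
    [[-0.1301,-0.0005,-0.01],[0,0,0]],
    [[-0.1301,-0.0005,0.03],[0,0,0]],
    [[-0.1301,-0.0005,0.06],[0,0,0]],
    [[-0.1301,-0.0005,0.08],[0,0,0]],
    [[-0.1301,-0.0005,0.0893],[0,0,0]],
    [[-0.1301,-0.0005,0.0893],[0,0,0]],
    [[-0.1301,-0.0005,0.0893],[0,0,0]]
  ]
}}

```text
time: 27.2
eef_pos: [0.5231, 0.2078, 0.2097]
orientation: [0.06, 0.998, -0.0, 0.001]
ft_force: [0.6, 0.7, -0.6]
grip_width: 0.04
gripper_force: 0.0
```

Call:
{"op": "drive_tool", "data": {
  "rows": [
    [[0,0,0],[0,0,0]],
    [[0,0,0],[0,0,0]],
    [[0,0,0],[0,0,0]],
    [[0,0,0],[0,0,0]],
    [[0,0,0],[0,0,0]],
    [[0,0,0],[0,0,0]]
  ],
  "gripper": 8,
  "squeeze": 20
}}

```text
time: 27.8
eef_pos: [0.5232, 0.2082, 0.2097]
orientation: [0.06, 0.998, 0.001, 0.001]
ft_force: [-1.5, 3.6, 6.0]
grip_width: 0.0135
gripper_force: 23.4
```

```bash
python3 - <<'E'
from rec import *
p,r=tool();f=p-tcp_for(tab(2.0),0);print(f)
for gg in np.linspace(2,0,19)[1:]:
    print(round(gg,2),move(tcp_for(tab(gg),0)+f,r)[0])
E
```

```text
t 27.8 pos [0.5232 0.2082 0.2097] q [-0.83  0.87  0.88  1.58 -0.74  1.06  1.7 ] F [-1.5  3.6  6. ] w 0.0135
[ 0.00309742 -0.00294501  0.00102206]
1.89 [0.0141, 0.0, 0.0047]
1.78 [0.0276, 0.0, 0.011]
1.67 [0.0403, 0.0, 0.0187]
1.56 [0.052, 0.0, 0.0278]
1.44 [0.0627, 0.0, 0.0381]
1.33 [0.0722, 0.0, 0.0495]
1.22 [0.0803, -0.0, 0.0619]
1.11 [0.087, -0.0, 0.0752]
1.0 [0.0923, -0.0, 0.0891]
0.89 [0.0959, -0.0, 0.1035]
0.78 [0.0979, -0.0001, 0.1182]
0.67 [0.0983, -0.0001, 0.1331]
0.56 [0.097, -0.0001, 0.1479]
0.44 [0.0941, -0.0001, 0.1624]
0.33 [0.0896, -0.0002, 0.1766]
0.22 [0.0835, -0.0002, 0.1901]
0.11 [0.076, -0.0002, 0.2029]
0.0 [0.0671, -0.0002, 0.2148]
```

Call:
{"op": "drive_tool", "data": {
  "rows": [
    [[0.0141,0,0.0047],[0,0,0]],
    [[0.0276,0,0.011],[0,0,0]],
    [[0.0403,0,0.0187],[0,0,0]],
    [[0.052,0,0.0278],[0,0,0]],
    [[0.0627,0,0.0381],[0,0,0]],
    [[0.0722,0,0.0495],[0,0,0]],
    [[0.0803,0,0.0619],[0,0,0]],
    [[0.087,0,0.0752],[0,0,0]],
    [[0.0923,0,0.0891],[0,0,0]],
    [[0.0959,0,0.1035],[0,0,0]],
    [[0.0979,0,0.1182],[0,0,0]],
    [[0.0983,0,0.1331],[0,0,0]],
    [[0.097,0,0.1479],[0,0,0]],
    [[0.0941,0,0.1624],[0,0,0]],
    [[0.0896,0,0.1766],[0,0,0]],
    [[0.0835,0,0.1901],[0,0,0]],
    [[0.076,0,0.2029],[0,0,0]],
    [[0.0671,0,0.2148],[0,0,0]],
    [[0.0671,0,0.2148],[0,0,0]],
    [[0.0671,0,0.2148],[0,0,0]]
  ]
}}

```text
time: 29.8
eef_pos: [0.4694, 0.2147, 0.0369]
orientation: [0.06, 0.998, 0.001, -0.001]
ft_force: [-3.8, 6.2, 9.5]
grip_width: 0.0134
gripper_force: 30.2
```

Call:
{"op": "drive_tool", "data": {
  "rows": [
    [[0.001,0,0.002],[0,0,0]],
    [[0.002,0,0.004],[0,0,0]],
    [[0.002,0,0.004],[0,0,0]],
    [[0.002,0,0.004],[0,0,0]]
  ]
}}

```text
time: 30.2
eef_pos: [0.47, 0.2146, 0.0357]
orientation: [0.06, 0.998, 0.001, 0.002]
ft_force: [-0.7, 4.8, 45.7]
grip_width: 0.0132
gripper_force: 34.7
```

Call:
{"op": "drive_tool", "data": {
  "rows": [
    [[-0.001,0,-0.0025],[0,0,0]],
    [[-0.001,0,-0.0025],[0,0,0]]
  ]
}}

```text
time: 30.4
eef_pos: [0.4695, 0.2147, 0.0364]
orientation: [0.06, 0.998, 0.001, 0.001]
ft_force: [-0.8, 5.7, 20.4]
grip_width: 0.0136
gripper_force: 31.6
```

Call:
{"op": "drive_tool", "data": {
  "rows": [
    [[0,0,0],[0,0,0]],
    [[0,0,0],[0,0,0]],
    [[0,0,0],[0,0,0]],
    [[0,0,0],[0,0,0]],
    [[0.01,0,-0.03],[0,0,0]],
    [[0.03,0,-0.08],[0,0,0]],
    [[0.05,0,-0.13],[0,0,0]],
    [[0.06,0,-0.18],[0,0,0]],
    [[0.06,0,-0.2],[0,0,0]],
    [[0.06,0,-0.2],[0,0,0]],
    [[0.06,0,-0.2],[0,0,0]]
  ],
  "gripper": 40
}}

```text
time: 31.5
eef_pos: [0.4211, 0.22, 0.1956]
orientation: [0.06, 0.998, 0.0, 0.0]
ft_force: [1.0, 0.6, -0.6]
grip_width: 0.0396
gripper_force: 0.0
```

```bash
python3 rec.py; python3 - <<'E'
from tgt import *
t0=cv2.imread("pics/t5raw.png");t=grab_frame("scene")[:,:,::-1];tp=grab_frame("top")[:,:,::-1];tp0=cv2.imread("pics/top0.png")
# guard shift in scene relative to before opening: align the tab patch by template
for nm,(u,v_),h in(("tab",(288,285),9),("plate",(275,265),12),("egg_front",(317,247),10),("cooker corner",(300,300),8)):
    T=t0[v_-h:v_+h,u-h:u+h];S=np.ascontiguousarray(t[v_-h-10:v_+h+10,u-h-10:u+h+10]);m=cv2.matchTemplate(S,T,cv2.TM_CCOEFF_NORMED);_,k,_,l=cv2.minMaxLoc(m);print("scene",nm,l[0]-10,l[1]-10,round(k,3))
for nm,(u,v_),h in(("egg L",(298,230),9),("egg R",(322,233),9),("orange",(213,240),8),("cup",(180,251),9),("tin",(389,276),12),("spice",(428,248),9),("honey",(462,275),12),("tab",(255,260),7),("mug",(112,262),14),("moka",(145,212),14)):
    T=tp0[v_-h:v_+h,u-h:u+h];S=np.ascontiguousarray(tp[v_-h-6:v_+h+6,u-h-6:u+h+6]);m=cv2.matchTemplate(S,T,cv2.TM_CCOEFF_NORMED);_,k,_,l=cv2.minMaxLoc(m);print("top",nm,l[0]-6,l[1]-6,round(k,3))
print([w2pix("scene",tab(a,.113)).round(1).tolist() for a in(0,.05,.1)])
E
```

```text
t 31.5 pos [0.4211 0.22   0.1956] q [-1.    0.78  0.87  1.9  -0.8   0.85  1.75] F [ 1.   0.6 -0.6] w 0.0396
scene tab 0 1 0.962
scene plate 0 0 0.961
scene egg_front 0 0 1.0
scene cooker corner 0 0 0.992
top egg L 0 0 0.999
top egg R 0 0 0.999
top orange 0 0 0.908
top cup 1 -6 0.535
top tin 0 0 0.998
top spice 0 0 1.0
top honey 0 0 0.999
top tab 0 -6 0.617
top mug 0 0 0.993
top moka 0 0 0.999
[[289.4, 289.3], [290.5, 288.2], [291.5, 287.0]]
```

```bash
python3 -c "
from bench import ctrl
print(ctrl.sign_off())"
```

```text
the job is handed in; nothing more can be done
None
```

The job is handed in: the egg stands upright in the front ring, the toggle is fully left against its stop, and the guard was opened to its stop and then pressed shut (the press peaked at about 46 N at the wrist). The eggs, jars and tin hadn't moved in the last camera check, the egg cup was last seen standing just after the egg came out, and the sign-off gave no verdict.

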